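# Set the cutting stop with the sprung gauge rod and load a peeled pineapple

## Task

Set the portioning board's cutting stop: pull the sprung gauge rod out by its upright handle until it is level with the mark clip, so that it pushes the sliding stop to the mark; hold it there for about a second, then ease the rod all the way back home without letting it snap, leaving the stop at the mark. Then gently lay the peeled pineapple on the board in the cutting lane, square to the stop and centred on its plate, with one end butted against it, without shifting the stop. Leave the bowl, knife and whole pineapple alone.

Things in the scene. Friction and masses are not known exactly. Their poses are not given: they have to be found in the camera images.
- board: (sizes in mm) fixed light wooden board, 200 (x) x 380 (y) x 18 thick. Origin on its underside, 155 from its +y end. Rod, stop and lane run along its y; pulling out is +y. Rod line at x = +60, cutting lane's centre line at x = -50. An aluminium spring tube (28 thick, top 30 above the board, y = -220 to -100) lies on the rod line; rails at x = 22 (stop) and x = 90 (mark) are 5 high or less
- handle (a point): grip point of the sprung rod's black upright handle, a fin 26 (x) x 14 (y, the pull direction) x 50 high: on its centre line, 17 below its top, 44 above the board's top. Its y is also the plane of the rod's little pointer and of the front of the steel lug (low on the -x side, top 15 above the board) that pushes the stop. Home: board x = 60, y = -30. Axes as the board
- rod (a joint): how far the rod is pulled out along board +y, m: 0 home, 0.12 full. Its spring pulls it home with about 6 N at home, 11 N at full, plus 4 N while it is pushing the stop; let go, it snaps back
- stop (a joint): travel of the stop along board +y, m; at 0 its face is in the plane of the handle at home. Range 0 to 0.145. It is held by about 4 N of friction and stays where it is left; the rod's lug can push it outwards (+y) but not pull it back. It starts anywhere in the first 40 mm
- stop_face (a point): middle of the stop plate's face that looks to board -y (the fruit's end rests on it), on the lane's centre line, 30 above the board's top. The steel plate is 68 wide (x), 8 thick (y, behind the face), its top 42 above the board. A low arm joins it to its carriage at board x = 22. When the lug pushes the stop, face and handle have the same board y. Axes as the board
- mark_tip (a point): point of the small brass mark clip (20 x 10 x 12 high) fixed on the board's +x edge; its board y is the mark, 70 to 112 beyond the handle's home. It points at the rod. Axes as the board
- fruit_center (a point): centre of the loose peeled yellow pineapple: an eight-sided log 110 long (its y axis), 60 across flats, flats on top, below and at both sides, 0.33 kg. It lies on the table at the start, centre 30 up
- bowl_center (a point): bystander: loose steel bowl, 124 across, 55 high; point at its middle, half-way up
- pineapple_center (a point): bystander: whole pineapple with its crown of leaves, standing, 102 thick, rind 137 high, 215 with leaves; point on its axis 68 up
- knife_bolster (a point): bystander: kitchen knife lying flat, 34 wide, 280 long along its y; point where blade (+y, 170) meets wooden handle (-y, 110), 9 up
Not all that is in view belongs to the job. Leave any turquoise look-alike of the part that bears fruit_center alone.

How it is judged (in metres and radians):
On the way, in this order (a step that is already met when the one before it is completed fails the run):
1. the rod is pulled out level with the mark (within 5 mm) and held there half a second, the stop pushed to the mark (y of handle in the frame of mark_tip between -0.005 and 0.005 m and y of stop_face in the frame of mark_tip between -0.005 and 0.005 m), for 0.5 s.
2. the rod is back home, the stop left at the mark (value of joint rod below 0.005 m and y of stop_face in the frame of mark_tip between -0.005 and 0.005 m), for 0.2 s.
3. the peeled pineapple lies in the lane against the stop (y of fruit_center in the frame of stop_face between -0.062 and -0.051 m and x of fruit_center in the frame of stop_face between -0.02 and 0.02 m and z of fruit_center in the frame of stop_face between -0.006 and 0.008 m and angle between the y axis of fruit_center and the y axis of stop_face, either way round below 0.14 rad and y of stop_face in the frame of mark_tip between -0.005 and 0.005 m), for 0.2 s.
At the end, for the whole second after the job is handed in: the stop's face is within 5 mm of the mark, the rod is home (within 5 mm), and the peeled pineapple lies at rest and released on the board in the lane (within 20 mm of the plate's middle), square to the stop (within 8 degrees), its end within 7 mm of the stop's face (all of step 3 and value of joint rod below 0.005 m and linear speed of fruit below 0.02 m/s and contact force between the fingers and fruit below 0.1 N); the robot touches nothing.
It fails at once if the rod snaps back (faster than 0.5 m/s) (velocity of joint rod below -0.5 m/s).
It fails at once if the peeled pineapple is dropped or thrown (linear speed of fruit above 0.55 m/s and contact force between the fingers and fruit below 0.1 N).
It fails at once if the bowl, the knife or the whole pineapple is moved by more than 30 mm (distance of any of bowl_center, pineapple_center, knife_bolster from where it was at the start of the episode above 0.03 m).
It also fails if it takes over 59 s, if anything falls off the work surface, if the arm or the gripper's body presses on something with over 40 N, if the wrist force passes 120 N, or if a joint passes its speed limit or range.

## Robot

A 6-joint arm with a two-finger parallel gripper is mounted at the origin on the work surface. World frame = base frame: x ahead of the robot, y to its left, z up, the work surface at z = 0. Lengths are in m, angles in degrees, forces in N, time in s.
With the tool pointing down it reaches from about 0.35 to 0.875 m from the base axis. Payload 4.2 kg.
Tool frame: the origin (TCP) lies between the finger pads; the fingertips stand 17 mm ahead of it and the grasp point (between the pads) lies 2 mm behind it; z points along the fingers, y is the direction in which the jaws open and shut (so a half turn about z gives the same grasp; the last joint's range is limited). The gripper opens to 87 mm and grips with 3 to 60 N. Pads are 19 mm wide; open, the fingers measure 117 mm over their backs; the gripper's body (75 mm by 190 mm) begins 51 mm behind the grasp point.
Start: joints at [86.15, 22.042, 0.453, 0, -68.411, -14.817], TCP at [0.2, 0.592, 0.24] pointing down, gripper open.
Joint ranges: [-179.83, 179.83], [-69.29, 118.12], [-61.27, 80.66], [-181.25, 117.63], [-171.15, -9.14], [-177.46, 177.46]. Speed limits (degrees/s): [159.86, 159.86, 180, 180, 180, 180].

## Interface

Orientations are given as a 3x3 rotation matrix whose columns are the frame's x, y, z axes.
In Python, from station import r gives the robot as it stands.
- The arm moves only by the shell command python3 -m creep 'ROWS'. ROWS is JSON, a list of rows, each a list of 7 numbers: the opening, from 0 (shut) to 1 (fully open), then the shift along the tool's x, y, z scaled (see below), then the turn, a rotation vector about the tool's x, y, z scaled (see below). A call has 1 to 5 rows; each row is the pose to reach, as a shift and turn from the pose measured when the call began, along the tool's axes at that moment, turning the shorter way round; what a row does not reach only later rows make up. The controller multiplies each number of a shift by 300 mm and each number of a turn by 180 degrees. A row lasts 1/12 s, in which the tool goes at most 41.7 mm and 7.16 degrees, less where a joint would pass 70% of its speed; a pose out of reach is approached as far as the arm can. A call with a number of a shift or a turn outside -1 to 1 is refused whole. A call with a gripper value outside its range is refused whole. The fingers move at their own pace and stop on an object; the grip force is fixed at half the most. Time passes only in rows, so rows that repeat a pose let the fingers close. It gives the time, the measured TCP pose, the force and the opening at its end, in the units of the state.
- r.sense(): the state, without advancing time (a new reading comes with each control period).
- r.capture(name): name is "scene" or "side" or "wrist"; returns the picture (400x640x3 uint8, blue, green, red); there is no depth.
- r.camera_model(name): a dict with "mtx" (3x3 intrinsics, pixels), "R" (3x3) and "t" (3): a world point X has camera coordinates R X + t; the wrist camera has in their place "mount" (4x4, takes a point from camera to tool coordinates, whose origin is the TCP and whose axes are the flange's). Camera axes: x right, y down, z forward; pixel columns grow to the right and rows downward; lengths in m; the calibration is good to about 2 mm. A picture is of the moment at which its call begins: read the wrist's pose just before it. camera_model takes no time and is no camera call.
- r.finish_job(): hands the job in, once; it reports no verdict.
Trained networks look in the newest picture that a camera, given by its name, has taken for a name from the list of things; names that differ only in an ending like _2 or _b are one class to them, and where a whole thing is asked for, a point or a joint stands for the part that bears it (a point fixed in the world has none). Each returns a list of dicts, best first, with "score" (0 to 1); they miss things now and then, are a little off and sometimes report something else, mostly with a low value. They report only what shows in the picture. A call takes as long as a camera call. They do not tell look-alikes from the thing itself.
- r.recognise(camera, target): "rect" ([left, top, right, bottom] as shares, 0 to 1, of the picture: columns of its width, rows of its height, round what is visible of it).
- r.outline_of(camera, target): "pixels" (400x640 bool, what is visible of it) and "rect" ([left, top, right, bottom] as shares, 0 to 1, of the picture: columns of its width, rows of its height, round what is visible of it).
The state is a dict: "time_s": time; "joints": joint angles; "joint_velocities": joint speeds; "effort": joint torques, N m; "tcp_pos": TCP position; "ee_rot": TCP orientation; "wrist_force": force on the tool from outside, world axes, zero at the start; "moment": the same for the moment, N m; "gripper_width": opening from 0.0 (shut) to 1.0 (fully open).
Only numpy, scipy, OpenCV 4.12 (cv2) and the standard library are available. Lean on these libraries where they do the work, as an engineer would, in place of code of your own. Each camera call takes 0.05 s, during which the arm holds its last target.

## Working session

There is one attempt and no reset: what is moved stays moved. The work goes in short steps, Python scripts to look and compute and a shell command to move; the robot and the scene stay as the last step left them, time stands still between calls to the robot, and variables do not carry over. Pictures are saved under pics/ and viewed, and the job is handed in when it is done.

```bash
ls; mkdir -p pics; python3 - <<'E'
from station import r
import cv2
s=r.sense();print({k:s[k] for k in('time_s','tcp_pos','ee_rot','gripper_width','wrist_force')})
for n in('scene','side','wrist'):
    im=r.capture(n);cv2.imwrite(f'pics/{n}0.png',im)
    m=r.camera_model(n);print(n,m)
E
```

```text
pics
{'time_s': 0.0, 'tcp_pos': array([0.19982258, 0.59159673, 0.23846866]), 'ee_rot': array([[ 9.47341188e-01, -3.20225368e-01, -6.21761830e-04],
       [-3.20225964e-01, -9.47338939e-01, -2.06574965e-03],
       [ 7.24862514e-05,  2.15607401e-03, -9.99997673e-01]]), 'gripper_width': 1.0020997289883442, 'wrist_force': array([-0.25106973, -0.97600369, -0.06101895])}
scene {'mtx': array([[455.78169111,   0.        , 314.25522711],
       [  0.        , 455.78169111, 193.54172376],
       [  0.        ,   0.        ,   1.        ]]), 'R': array([[-0.68239878,  0.73086259, -0.01310633],
       [ 0.54192165,  0.49379116, -0.68006707],
       [-0.49056379, -0.47117955, -0.73303275]]), 't': array([ 0.40431142, -0.21443352,  1.42751146])}
side {'mtx': array([[418.70511877,   0.        , 315.73058484],
       [  0.        , 418.70511877, 198.30706728],
       [  0.        ,   0.        ,   1.        ]]), 'R': array([[ 0.97959187, -0.20097303,  0.00310064],
       [-0.10543799, -0.52694177, -0.84333576],
       [ 0.1711216 ,  0.82579792, -0.53737807]]), 't': array([-0.53566431,  0.09051497,  1.1865282 ])}
wrist {'mtx': array([[310.10265722,   0.        , 314.57019071],
       [  0.        , 310.10265722, 194.11983685],
       [  0.        ,   0.        ,   1.        ]]), 'mount': array([[-4.27207691e-04, -9.53079003e-01, -3.02721378e-01,
         8.35228201e-02],
       [ 9.99999908e-01, -3.98825710e-04, -1.55572898e-04,
         3.72264088e-04],
       [ 2.75401941e-05, -3.02721416e-01,  9.53079086e-01,
        -1.45317382e-01],
       [ 0.00000000e+00,  0.00000000e+00,  0.00000000e+00,
         1.00000000e+00]])}
```

View pics/scene0.png

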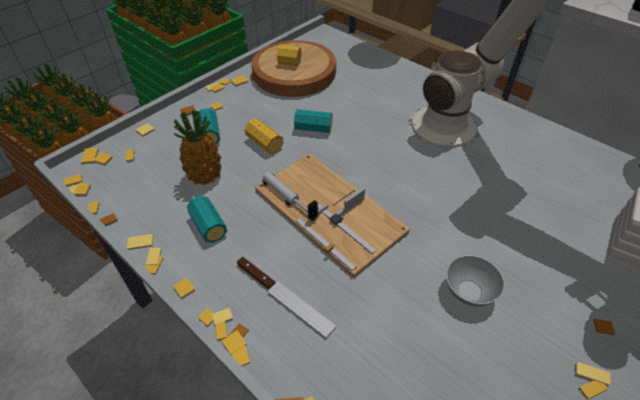

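View pics/side0.png

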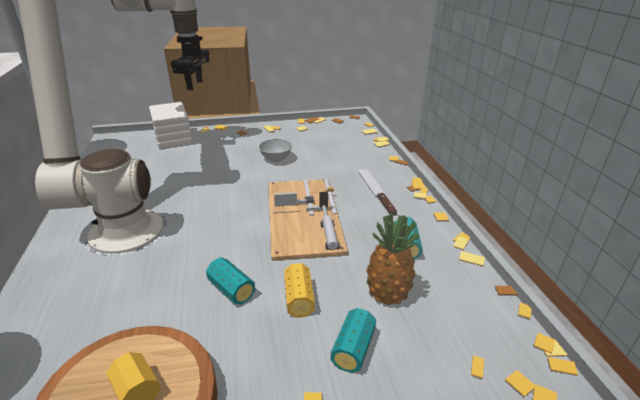

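View pics/wrist0.png

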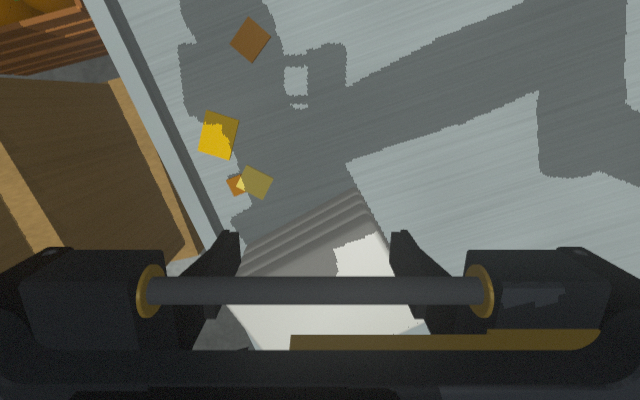

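Candidates for fruit_center: a yellow log at scene (264,135) / side (299,290); turquoise logs at scene (313,121), (207,218) and (207,123), which are look-alikes; a yellow chunk on the round board at scene (289,55). I choose the yellow log on the table, then check it in a crop.

```bash
python3 - <<'E'
import cv2
a=cv2.imread('pics/scene0.png');b=cv2.imread('pics/side0.png')
cv2.imwrite('pics/c1.png',cv2.resize(a[145:280,245:420],None,fx=4.4,fy=4.4,interpolation=cv2.INTER_CUBIC))
cv2.imwrite('pics/c2.png',cv2.resize(b[170:265,255:355],None,fx=6,fy=6,interpolation=cv2.INTER_CUBIC))
cv2.imwrite('pics/c3.png',cv2.resize(a[100:170,230:340],None,fx=5,fy=5,interpolation=cv2.INTER_CUBIC))
E
```

```text
(no output)
```

View pics/c1.png

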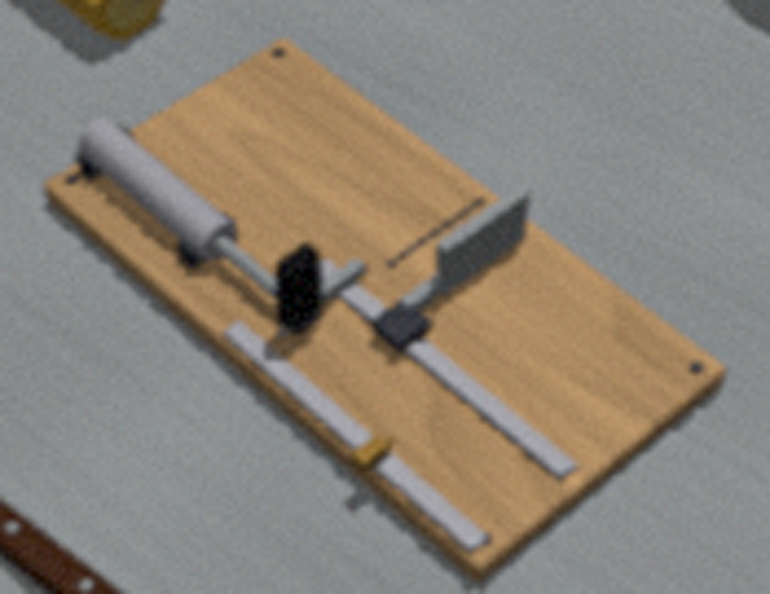

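View pics/c2.png

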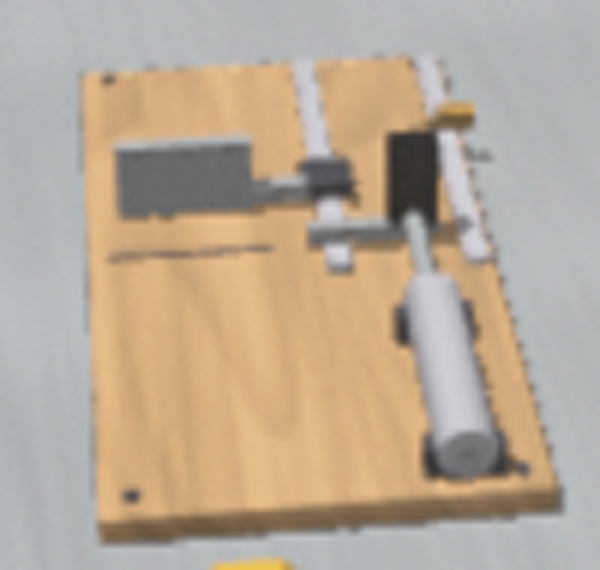

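View pics/c3.png

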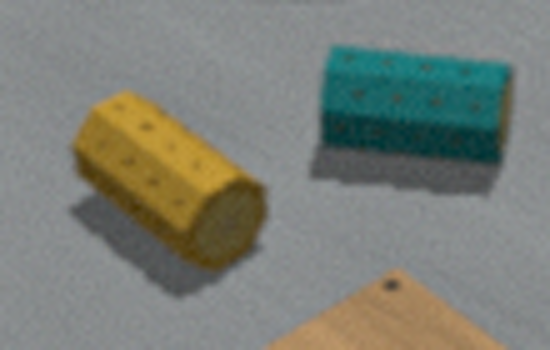

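The crop confirms the yellow eight-sided log at scene (264,135). In the board crop, the handle, lug, stop plate and brass clip can all be seen. Next I fit the board and get the positions.

```bash
cat > h.py <<'E'
import numpy as np, cv2
from scipy.optimize import least_squares
from station import r
def cam(n):
    m=r.camera_model(n)
    if n=='wrist':
        s=r.sense(); T=np.eye(4);T[:3,:3]=s['ee_rot'];T[:3,3]=s['tcp_pos'];C=np.linalg.inv(T@m['mount']);return m['mtx'],C[:3,:3],C[:3,3]
    return m['mtx'],m['R'],m['t']
def proj(c,X):
    K,R,t=c;p=(np.atleast_2d(X)@R.T+t)@K.T;return p[:,:2]/p[:,2:]
def ray(c,uv,z):
    K,R,t=c;d=R.T@np.linalg.inv(K)@np.array([uv[0],uv[1],1.]);o=-R.T@t;return o+d*(z-o[2])/d[2]
def pose(p):
    c,s=np.cos(p[2]),np.sin(p[2]);return np.array([[c,-s,0],[s,c,0],[0,0,1.]]),np.array([p[0],p[1],0])
def w(p,X):
    R,o=pose(p);return np.atleast_2d(X)@R.T+o
def b(p,X):
    R,o=pose(p);return (np.atleast_2d(X)-o)@R
E
python3 - <<'E'
from h import *
S=cam('scene');D=cam('side')
f=lambda q,s,o:(np.array(q)+.5)/s-.5+np.array(o)
sc=[f(q,4.4,(245,145)) for q in[(285,38),(45,187),(482,572),(722,372)]]
sd=[f(q,6,(255,170)) for q in[(100,522),(562,488),(440,60),(82,75)]]
C=np.array([[-.1,-.225,.018],[.1,-.225,.018],[.1,.155,.018],[-.1,.155,.018]])
for q,e in zip(sc,sd): print(ray(S,q,.018),ray(D,e,.018))
res=lambda p:np.r_[(proj(S,w(p,C))-sc).ravel(),(proj(D,w(p,C))-sd).ravel()]
from math import pi
best=min((least_squares(res,[.4,.4,a]) for a in np.arange(0,6.28,.5)),key=lambda z:z.cost)
p=best.x;print(p,np.degrees(p[2]),best.fun.round(1));np.save('board.npy',p)
print('handle home',w(p,[.06,-.03,.062]))
for n,c in(('scene',S),('side',D)):
  for t in('fruit_center','handle','stop','mark_tip','knife_bolster','pineapple_center','bowl_center'):
    for d in r.outline_of(n,t)[:4]:
      m=cv2.moments(d['pixels'].astype(np.uint8),True);q=(m['m10']/m['m00'],m['m01']/m['m00']);print(n,t,round(d['score'],2),np.round(q),int(m['m00']),ray(c,q,.03).round(3))
E
```

```text
[ 0.39137601 -0.20674061  0.018     ] [ 0.38701669 -0.21575152  0.018     ]
[ 0.5889285  -0.22241903  0.018     ] [ 0.58502043 -0.23275176  0.018     ]
[0.62110294 0.15141872 0.018     ] [0.6165865  0.13809494 0.018     ]
[0.42878268 0.16658748 0.018     ] [0.41980569 0.16053337 0.018     ]
[5.07876297e-01 4.05934741e-03 6.19297949e+00] 354.83158762759217 [-0.3 -1.2 -1.2 -1.5 -0.8 -0.4  1.8 -1.4  0.2 -1.2  0.4 -1.   0.6 -1.8
  0.5 -1.1]
handle home [[ 0.56492984 -0.03122369  0.062     ]]
scene fruit_center 0.87 [211. 123.] 412 [ 0.504 -0.517  0.03 ]
scene fruit_center 0.75 [264. 136.] 854 [ 0.436 -0.351  0.03 ]
scene fruit_center 0.72 [313. 120.] 803 [ 0.283 -0.293  0.03 ]
scene fruit_center 0.6 [207. 219.] 1150 [ 0.75 -0.22  0.03]
scene handle 0.84 [312. 209.] 299 [ 0.549 -0.048  0.03 ]
scene stop 0.66 [348. 205.] 395 [0.477 0.012 0.03 ]
scene knife_bolster 0.68 [288. 298.] 1662 [0.769 0.088 0.03 ]
scene pineapple_center 0.78 [197. 149.] 2290 [ 0.605 -0.451  0.03 ]
scene bowl_center 0.64 [475. 280.] 2367 [0.459 0.362 0.03 ]
side fruit_center 0.79 [415. 242.] 216 [ 0.762 -0.248  0.03 ]
side fruit_center 0.74 [230. 281.] 1413 [ 0.283 -0.296  0.03 ]
side fruit_center 0.62 [298. 291.] 1380 [ 0.433 -0.36   0.03 ]
side fruit_center 0.6 [353. 340.] 1969 [ 0.517 -0.516  0.03 ]
side handle 0.51 [320. 203.] 213 [ 0.558 -0.014  0.03 ]
side stop 0.42 [298. 291.] 1410 [ 0.433 -0.36   0.03 ]
side mark_tip 0.44 [290. 199.] 378 [0.472 0.024 0.03 ]
side knife_bolster 0.9 [377. 192.] 475 [0.747 0.015 0.03 ]
side pineapple_center 0.79 [392. 262.] 3377 [ 0.675 -0.307  0.03 ]
side pineapple_center 0.5 [320. 203.] 185 [ 0.558 -0.013  0.03 ]
side bowl_center 0.89 [275. 149.] 609 [0.468 0.379 0.03 ]
```

```bash
cat >> h.py <<'E'
from scipy.spatial.transform import Rotation as Ro
def togo(pos,toolyang=None,tcp_z_down=True):
    """print scaled shift/turn to reach pos (TCP) with tool y at world angle toolyang deg"""
    s=r.sense();R=s['ee_rot'];d=R.T@(np.array(pos)-s['tcp_pos'])/.3
    if toolyang is None: toolyang=np.degrees(np.arctan2(R[1,1],R[0,1]))
    a=np.radians(toolyang);y=np.array([np.cos(a),np.sin(a),0]);z=np.array([0,0,-1.]);T=np.c_[np.cross(y,z),y,z]
    v=Ro.from_matrix(R.T@T).as_rotvec()/np.pi
    print('t',round(s['time_s'],2),'tcp',s['tcp_pos'].round(4),'F',s['wrist_force'].round(1),'w',round(s['gripper_width'],3),'\n togo shift',d.round(4),'turn',v.round(4))
E
python3 - <<'E'
from h import *
togo([.53,.03,.25],-95.17)
E
```

```text
t 0.85 tcp [0.2    0.5921 0.2396] F [-0.1 -0.8  0.2] w 0.999 
 togo shift [ 1.6418  1.4231 -0.0348] turn [-0.     0.    -0.075]
```

```bash
python3 -m creep '[[1,0.9,0.78,-0.02,0,0,-0.075],[1,0.9,0.78,-0.02,0,0,-0.075],[1,0.9,0.78,-0.02,0,0,-0.075],[1,0.9,0.78,-0.02,0,0,-0.075],[1,0.9,0.78,-0.02,0,0,-0.075]]'; python3 - <<'E'
from h import *
togo([.53,.03,.25],-95.17)
E
```

```text
time_s: 1.27
tcp_pos: [0.306, 0.4108, 0.2432]
ee_rot: [[0.996, -0.089, 0.0], [-0.089, -0.996, 0.0], [0.0, -0.0, -1.0]]
wrist_force: [0.3, 0.3, 0.6]
gripper_width: 1.0
t 1.27 tcp [0.306  0.4108 0.2432] F [0.3 0.3 0.6] w 1.0 
 togo shift [ 0.8569  1.1975 -0.0228] turn [-0.0001 -0.0001  0.0003]
```

```bash
python3 -m creep '[[1,0.7,0.98,-0.02,0,0,0],[1,0.7,0.98,-0.02,0,0,0],[1,0.7,0.98,-0.02,0,0,0],[1,0.7,0.98,-0.02,0,0,0],[1,0.7,0.98,-0.02,0,0,0]]'; python3 - <<'E'
from h import *
togo([.53,.03,.25],-95.17)
E
```

```text
time_s: 1.68
tcp_pos: [0.4113, 0.2309, 0.2471]
ee_rot: [[0.996, -0.089, 0.001], [-0.089, -0.996, 0.001], [0.001, -0.001, -1.0]]
wrist_force: [1.2, -0.3, 0.2]
gripper_width: 1.002
t 1.68 tcp [0.4113 0.2309 0.2471] F [ 1.2 -0.3  0.2] w 1.002 
 togo shift [ 0.4535  0.6319 -0.01  ] turn [-0.0004 -0.0003  0.0005]
```

```bash
python3 -m creep '[[1,0.45,0.63,-0.01,0,0,0],[1,0.45,0.63,-0.01,0,0,0],[1,0.45,0.63,-0.01,0,0,0],[1,0.45,0.63,-0.01,0,0,0],[1,0.45,0.63,-0.01,0,0,0]]' >/dev/null;  python3 -m creep '[[1,0.045,0.063,0,0,0,0],[1,0.045,0.063,0,0,0,0],[1,0.045,0.063,0,0,0,0]]'; python3 - <<'E'
from h import *
togo([.53,.03,.25],-95.17)
c=cam('wrist');im=r.capture('wrist');cv2.imwrite('pics/w1.png',im);np.savez('w1.npz',K=c[0],R=c[1],t=c[2])
E
```

```text
time_s: 2.35
tcp_pos: [0.5287, 0.0297, 0.2498]
ee_rot: [[0.996, -0.092, 0.002], [-0.092, -0.996, 0.001], [0.001, -0.002, -1.0]]
wrist_force: [-1.0, -0.1, -0.6]
gripper_width: 1.001
t 2.35 tcp [0.5287 0.0297 0.2498] F [-1.  -0.1 -0.6] w 1.001 
 togo shift [ 0.0041 -0.0015 -0.0007] turn [-0.0005 -0.0004 -0.0005]
```

View pics/w1.png

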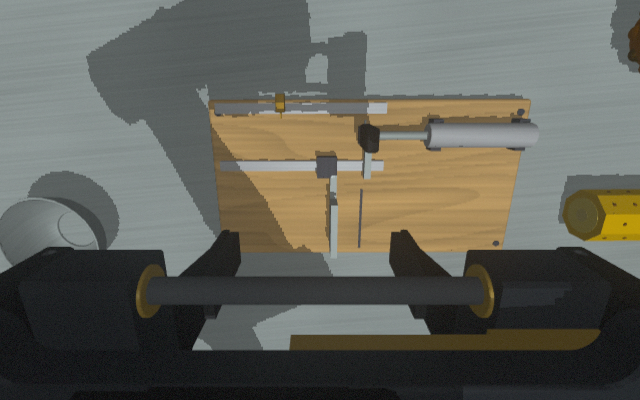

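The wrist view shows the board, with the brass clip at (280,102), the handle at (369,138), the stop plate at (334,225) and the yellow log on the right at (605,215). I zoom in.

```bash
python3 - <<'E'
import cv2
a=cv2.imread('pics/w1.png')
cv2.imwrite('pics/c4.png',cv2.resize(a[90:190,260:400],None,fx=5.5,fy=5.5,interpolation=cv2.INTER_CUBIC))
cv2.imwrite('pics/c5.png',cv2.resize(a[90:260,200:540],None,fx=2.3,fy=2.3,interpolation=cv2.INTER_CUBIC))
E
```

```text
(no output)
```

View pics/c4.png

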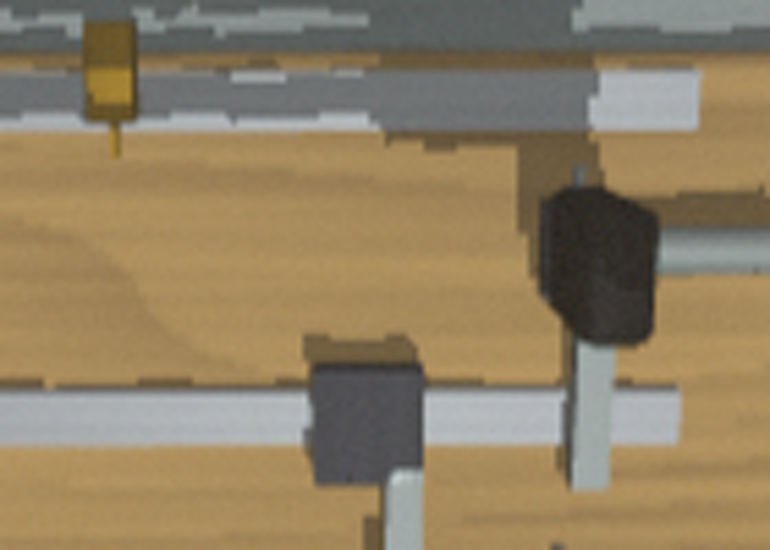

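View pics/c5.png

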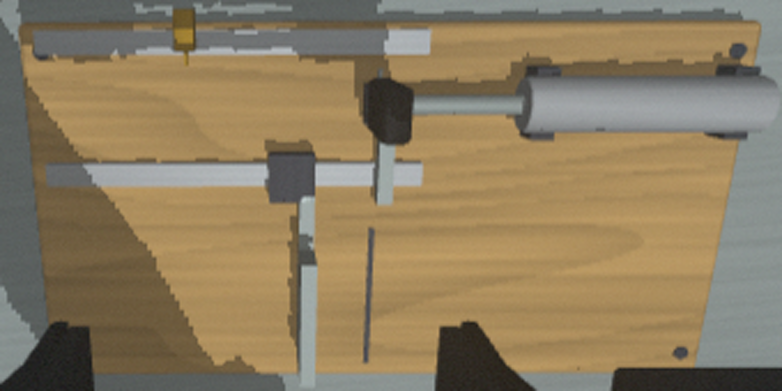

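```bash
python3 - <<'E'
from h import *
d=np.load('w1.npz');W=(d['K'],d['R'],d['t']);p0=np.load('board.npy')
f=lambda q,s,o:(np.array(q)+.5)/s-.5+np.array(o)
S=cam('scene');D=cam('side')
C=np.array([[.1,.155,.018],[.1,-.225,.018],[-.1,-.225,.018],[-.1,.155,.018]])
wq=np.array([f(q,2.3,(200,90)) for q in[(22,24),(760,22),(693,372),(47,373)]])
for q,x in zip(wq,C): print(ray(W,q,.018).round(4), w(p0,x).round(4))
res=lambda p:(proj(W,w(p,C))-wq).ravel()
s=least_squares(res,p0);p=s.x;print(p,np.degrees(p[2])-360,s.fun.round(1));np.save('boardw.npy',p)
g=lambda q:f(q,5.5,(260,90))
for nm,q,zs in[('mark needle tip',(116,157),(.024,.03,.04)),('clip top L near',(88,65),(.03,.035)),('clip topR near',(133,65),(.03,.035)),('pointer tip',(580,167),(.024,.03,.034,.04)),('lug front top end',(571,489),(.033,)),('lug back top end',(608,489),(.033,)),('handle topR lo',(650,340),(.079,)),('handle topL hi',(575,190),(.079,)),('stop plate face bottom?',(424,470),(.03,))]:
    for z in zs: print(nm,z,b(p,ray(W,g(q),z)).round(4))
h=lambda q:f(q,2.3,(200,90))
for nm,q in[('plate top: left near',(301,385)),('right near',(315,385)),('right far',(316,263)),('left far',(301,263))]: print(nm,b(p,ray(W,h(q),.06)).round(4))
E
```

```text
[0.6184 0.1447 0.018 ] [[0.6214 0.1494 0.018 ]]
[ 0.5851 -0.227   0.018 ] [[ 0.5872 -0.229   0.018 ]]
[ 0.3888 -0.2107  0.018 ] [[ 0.388 -0.211  0.018]]
[0.4228 0.1682 0.018 ] [[0.4222 0.1674 0.018 ]]
[5.06228744e-01 3.48930410e-03 6.19092945e+00] -5.285871161231 [-3.6 -1.1  2.4 -0.2  0.3  1.9  1.1  1.1]
mark needle tip 0.024 [[0.0787 0.0677 0.024 ]]
mark needle tip 0.03 [[0.0791 0.0671 0.03  ]]
mark needle tip 0.04 [[0.0798 0.066  0.04  ]]
clip top L near 0.03 [[0.0975 0.0722 0.03  ]]
clip top L near 0.035 [[0.0976 0.0716 0.035 ]]
clip topR near 0.03 [[0.0975 0.063  0.03  ]]
clip topR near 0.035 [[0.0976 0.0625 0.035 ]]
pointer tip 0.024 [[ 0.0767 -0.0307  0.024 ]]
pointer tip 0.03 [[ 0.0771 -0.0297  0.03  ]]
pointer tip 0.034 [[ 0.0774 -0.0291  0.034 ]]
pointer tip 0.04 [[ 0.0778 -0.0281  0.04  ]]
lug front top end 0.033 [[ 0.0085 -0.0307  0.033 ]]
lug back top end 0.033 [[ 0.0085 -0.0388  0.033 ]]
handle topR lo 0.079 [[ 0.0492 -0.0366  0.079 ]]
handle topL hi 0.079 [[ 0.0766 -0.0213  0.079 ]]
stop plate face bottom? 0.03 [[0.0121 0.0014 0.03  ]]
plate top: left near [[-0.0827  0.0088  0.06  ]]
right near [[-0.0827  0.0014  0.06  ]]
right far [[-0.0146  0.0024  0.06  ]]
left far [[-0.0147  0.0098  0.06  ]]
```

```bash
python3 - <<'E'
from h import *
p=np.load('boardw.npy');H=w(p,[.06,-.03,.063])[0];print(H, w(p,[.06,.067,.063]))
togo(H+[0,0,.05],-95.29);togo(H,-95.29)
E
```

```text
[ 0.56320984 -0.03191062  0.063     ] [[0.57214597 0.06467688 0.063     ]]
t 2.4 tcp [0.5283 0.0306 0.2499] F [-0.5  0.3 -0.2] w 1.001 
 togo shift [0.1338 0.1979 0.4562] turn [-0.0006 -0.0005  0.0008]
t 2.4 tcp [0.5283 0.0306 0.2499] F [-0.5  0.3 -0.2] w 1.001 
 togo shift [0.1336 0.1982 0.6229] turn [-0.0006 -0.0005  0.0008]
```

```bash
python3 -m creep '[[0.6,0.134,0.198,0.456,0,0,0.001],[0.6,0.134,0.198,0.456,0,0,0.001],[0.6,0.134,0.198,0.456,0,0,0.001],[0.6,0.134,0.198,0.456,0,0,0.001],[0.6,0.134,0.198,0.456,0,0,0.001]]'; python3 - <<'E'
from h import *
p=np.load('boardw.npy');H=w(p,[.06,-.03,.063])[0]
togo(H,-95.29)
im=r.capture('wrist');cv2.imwrite('pics/w2.png',im)
E
```

```text
time_s: 2.82
tcp_pos: [0.5596, -0.0326, 0.1071]
ee_rot: [[0.995, -0.094, -0.01], [-0.094, -0.996, 0.0], [-0.01, 0.001, -1.0]]
wrist_force: [-0.7, 0.5, -0.9]
gripper_width: 0.711
t 2.82 tcp [ 0.5596 -0.0326  0.1071] F [-0.7  0.5 -0.9] w 0.711 
 togo shift [ 0.0132 -0.0037  0.1469] turn [ 0.0003  0.0033 -0.0007]
```

View pics/w2.png

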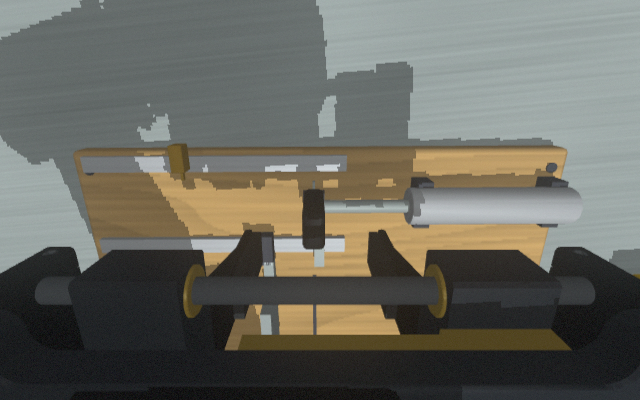

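The handle at (313,218) is centred between the fingers, so I descend.

```bash
python3 -m creep '[[0.6,0.013,-0.003,0.05,0,0.003,0],[0.6,0.013,-0.003,0.1,0,0.003,0],[0.6,0.013,-0.003,0.147,0,0.003,0],[0.6,0.013,-0.003,0.147,0,0.003,0],[0.6,0.013,-0.003,0.147,0,0.003,0]]'; python3 - <<'E'
from h import *
p=np.load('boardw.npy');H=w(p,[.06,-.03,.063])[0]
togo(H,-95.29)
im=r.capture('wrist');cv2.imwrite('pics/w3.png',im)
E
```

```text
time_s: 3.28
tcp_pos: [0.5657, -0.0299, 0.0679]
ee_rot: [[0.996, -0.091, 0.006], [-0.091, -0.996, -0.0], [0.006, -0.0, -1.0]]
wrist_force: [-0.1, -0.0, -0.4]
gripper_width: 0.599
t 3.28 tcp [ 0.5657 -0.0299  0.0679] F [-0.1 -0.  -0.4] w 0.599 
 togo shift [-0.0077  0.0075  0.0161] turn [-0.     -0.002   0.0005]
```

View pics/w3.png

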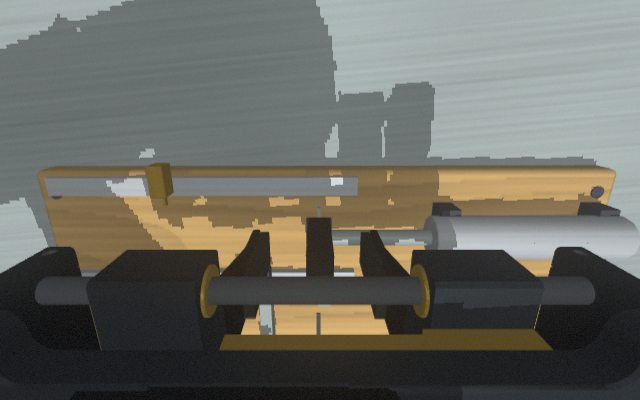

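```bash
python3 -m creep '[[0.5,-0.008,0.0075,0.017,0,-0.002,0],[0.4,-0.008,0.0075,0.017,0,-0.002,0],[0.2,-0.008,0.0075,0.017,0,-0.002,0],[0,-0.008,0.0075,0.017,0,-0.002,0],[0,-0.008,0.0075,0.017,0,-0.002,0]]'; python3 -m creep '[[0,0,0,0,0,0,0],[0,0,0,0,0,0,0],[0,0,0,0,0,0,0],[0,0,0,0,0,0,0]]'; python3 - <<'E'
from h import *
p=np.load('boardw.npy');H=w(p,[.06,-.03,.063])[0]
togo(H,-95.29);print(b(p,r.sense()['tcp_pos']))
d=w(p,[.06,.067,.063])[0]; togo(r.sense()['tcp_pos']+(d-H))
im=r.capture('wrist');cv2.imwrite('pics/w4.png',im)
cv2.imwrite('pics/c6.png',cv2.resize(im[150:280,130:400],None,fx=2.9,fy=2.9,interpolation=cv2.INTER_CUBIC))
E
```

```text
time_s: 3.75
tcp_pos: [0.5638, -0.0321, 0.0636]
ee_rot: [[0.996, -0.091, 0.002], [-0.091, -0.996, 0.0], [0.002, -0.001, -1.0]]
wrist_force: [0.7, 0.2, 0.3]
gripper_width: 0.308
time_s: 4.08
tcp_pos: [0.5639, -0.0323, 0.0637]
ee_rot: [[0.996, -0.091, 0.002], [-0.091, -0.996, 0.0], [0.002, -0.0, -1.0]]
wrist_force: [0.0, -1.1, 0.1]
gripper_width: 0.155
t 4.08 tcp [ 0.5639 -0.0323  0.0637] F [ 0.  -1.1  0.1] w 0.155 
 togo shift [-0.0023 -0.0009  0.0023] turn [-0.0001 -0.0006  0.0005]
[[ 0.06069806 -0.03028333  0.06367772]]
t 4.08 tcp [ 0.5639 -0.0323  0.0637] F [ 0.  -1.1  0.1] w 0.155 
 togo shift [ 5.000e-04 -3.233e-01  1.000e-04] turn [-0.0001 -0.0006 -0.    ]
```

View pics/c6.png

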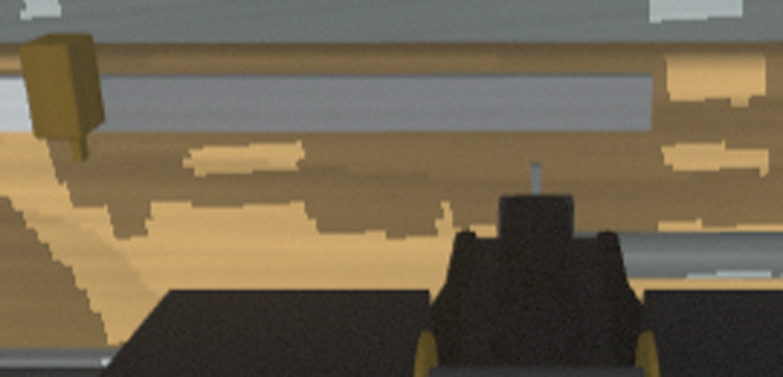

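Gripped: the opening reads 0.155, about 13.5 mm. The pointer tip is at crop (536,163) and the brass needle at (80,158). I pull most of the way and look again.

```bash
python3 -m creep '[[0,0,-0.04,0,0,0,0],[0,0,-0.1,0,0,0,0],[0,0,-0.16,0,0,0,0],[0,0,-0.22,0,0,0,0],[0,0,-0.27,0,0,0,0]]'; python3 -m creep '[[0,0,-0.02,0,0,0,0],[0,0,-0.02,0,0,0,0],[0,0,-0.02,0,0,0,0]]'; python3 - <<'E'
from h import *
p=np.load('boardw.npy')
print(b(p,r.sense()['tcp_pos']))
togo(w(p,[.0605,.067,.0637])[0],-95.29)
c=cam('wrist')
im=r.capture('wrist');cv2.imwrite('pics/w5.png',im);np.savez('w5.npz',K=c[0],R=c[1],t=c[2])
cv2.imwrite('pics/c7.png',cv2.resize(im[150:280,210:400],None,fx=4,fy=4,interpolation=cv2.INTER_CUBIC))
E
```

```text
time_s: 4.55
tcp_pos: [0.5707, 0.0452, 0.0637]
ee_rot: [[0.996, -0.09, -0.001], [-0.09, -0.996, -0.006], [-0.0, 0.006, -1.0]]
wrist_force: [4.0, -18.2, 0.8]
gripper_width: 0.161
time_s: 4.8
tcp_pos: [0.5711, 0.0493, 0.0637]
ee_rot: [[0.996, -0.09, -0.002], [-0.09, -0.996, -0.008], [-0.001, 0.008, -1.0]]
wrist_force: [1.5, -9.2, 1.3]
gripper_width: 0.162
[[0.06041641 0.05158732 0.06368917]]
t 4.8 tcp [0.5711 0.0493 0.0637] F [ 1.5 -9.2  1.3] w 0.162 
 togo shift [ 0.0004 -0.0514 -0.0005] turn [0.0027 0.0004 0.0006]
```

View pics/c7.png

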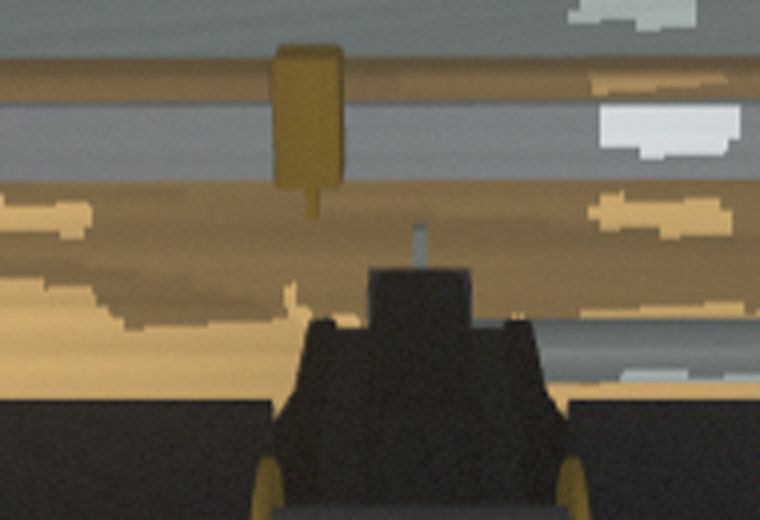

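```bash
python3 - <<'E'
from h import *
d=np.load('w5.npz');W=(d['K'],d['R'],d['t']);p=np.load('boardw.npy')
f=lambda q:(np.array(q)+.5)/4-.5+np.array((210,150))
for z in(.024,.028,.034):print(z,b(p,ray(W,f((313,215)),z)),b(p,ray(W,f((419,226)),z)))
E
```

```text
0.024 [[0.07893813 0.06782584 0.024     ]] [[0.07706662 0.05109085 0.024     ]]
0.028 [[0.08034646 0.06749572 0.028     ]] [[0.07851544 0.05112277 0.028     ]]
0.034 [[0.08245896 0.06700053 0.034     ]] [[0.08068867 0.05117065 0.034     ]]
```

16.4 mm left to go, measured directly between pointer and needle.

```bash
python3 -m creep '[[0,0,-0.02,0,0.002,0,0],[0,0,-0.04,0,0.002,0,0],[0,0,-0.055,0,0.002,0,0],[0,0,-0.055,0,0.002,0,0],[0,0,-0.055,0,0.002,0,0]]'; python3 - <<'E'
from h import *
p=np.load('boardw.npy')
print(b(p,r.sense()['tcp_pos']))
c=cam('wrist')
im=r.capture('wrist');np.savez('w6.npz',K=c[0],R=c[1],t=c[2])
cv2.imwrite('pics/c8.png',cv2.resize(im[150:280,210:400],None,fx=4,fy=4,interpolation=cv2.INTER_CUBIC))
E
```

```text
time_s: 5.27
tcp_pos: [0.5723, 0.0627, 0.0637]
ee_rot: [[0.996, -0.091, -0.003], [-0.091, -0.996, -0.006], [-0.003, 0.006, -1.0]]
wrist_force: [1.9, -12.1, 2.4]
gripper_width: 0.163
[[0.06035868 0.06503971 0.06368318]]
```

View pics/c8.png

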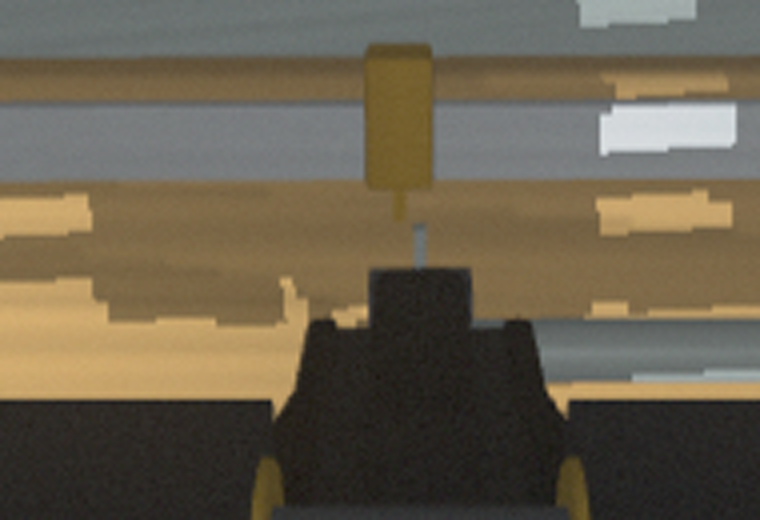

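Needle at (399,218), pointer at (419,226), which leaves about 3 mm. I nudge it and hold.

```bash
python3 -m creep '[[0,0,-0.005,0,0.001,0,0],[0,0,-0.01,0,0.001,0,0],[0,0,-0.011,0,0.001,0,0],[0,0,-0.011,0,0.001,0,0],[0,0,-0.011,0,0.001,0,0]]'; python3 - <<'E'
from h import *
p=np.load('boardw.npy')
print(b(p,r.sense()['tcp_pos']))
c=cam('wrist')
im=r.capture('wrist')
cv2.imwrite('pics/c9.png',cv2.resize(im[150:280,210:400],None,fx=4,fy=4,interpolation=cv2.INTER_CUBIC))
im=r.capture('side')
cv2.imwrite('pics/c10.png',cv2.resize(im[170:265,255:355],None,fx=6,fy=6,interpolation=cv2.INTER_CUBIC))
E
```

```text
time_s: 5.73
tcp_pos: [0.5724, 0.0629, 0.0637]
ee_rot: [[0.996, -0.091, -0.005], [-0.091, -0.996, -0.006], [-0.004, 0.007, -1.0]]
wrist_force: [2.2, -12.6, 1.4]
gripper_width: 0.159
[[0.06040186 0.06525353 0.06369511]]
```

View pics/c9.png

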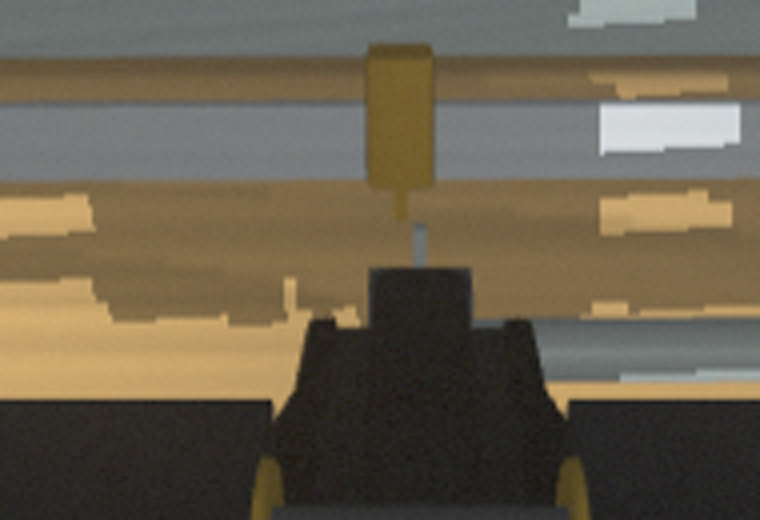

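View pics/c10.png

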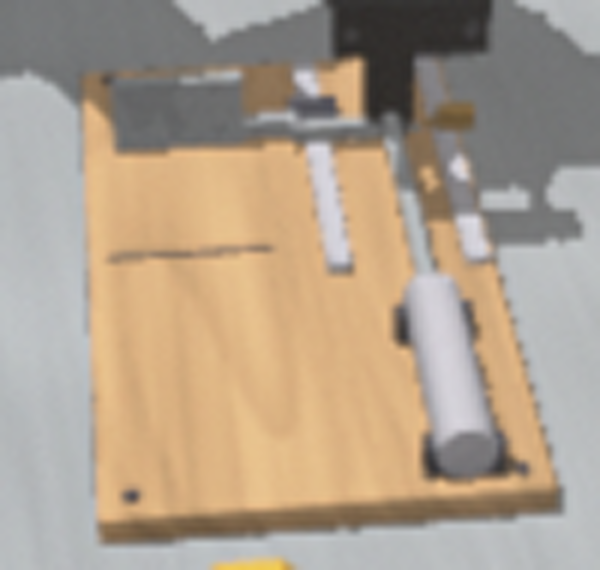

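The arm gives about 3 mm under the spring load, so I command that much extra. I'm still 2.8 mm short.

```bash
python3 -m creep '[[0,0,-0.015,0,0.001,0,0],[0,0,-0.02,0,0.001,0,0],[0,0,-0.02,0,0.001,0,0],[0,0,-0.02,0,0.001,0,0],[0,0,-0.02,0,0.001,0,0]]'; python3 - <<'E'
from h import *
p=np.load('boardw.npy')
print(b(p,r.sense()['tcp_pos']))
im=r.capture('wrist')
cv2.imwrite('pics/c11.png',cv2.resize(im[150:280,210:400],None,fx=4,fy=4,interpolation=cv2.INTER_CUBIC))
E
```

```text
time_s: 6.25
tcp_pos: [0.5726, 0.0654, 0.0637]
ee_rot: [[0.996, -0.091, -0.006], [-0.092, -0.996, -0.008], [-0.006, 0.008, -1.0]]
wrist_force: [2.0, -13.9, 1.3]
gripper_width: 0.157
[[0.06037773 0.06779589 0.06366742]]
```

View pics/c11.png

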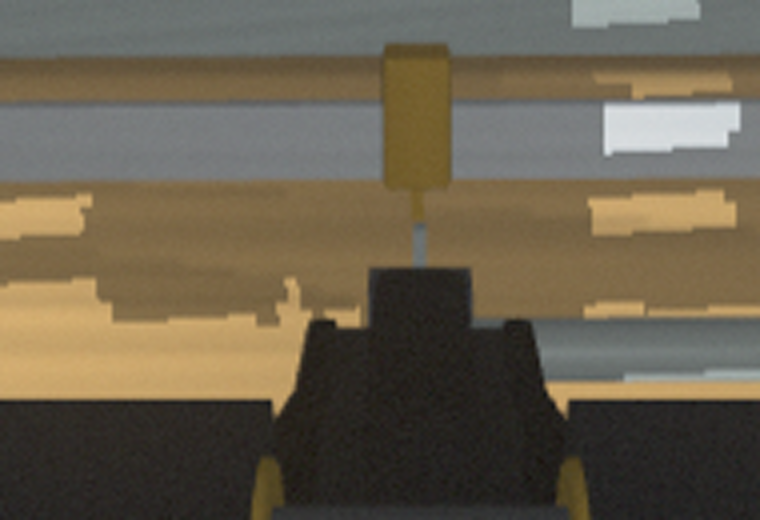

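Needle (418,218) and pointer (420,226) are level. I hold.

```bash
python3 -m creep '[[0,0,-0.011,0,0,0,0],[0,0,-0.011,0,0,0,0],[0,0,-0.011,0,0,0,0],[0,0,-0.011,0,0,0,0],[0,0,-0.011,0,0,0,0]]'; python3 -m creep '[[0,0,-0.011,0,0,0,0],[0,0,-0.011,0,0,0,0],[0,0,-0.011,0,0,0,0],[0,0,-0.011,0,0,0,0],[0,0,-0.011,0,0,0,0]]'; python3 - <<'E'
from h import *
p=np.load('boardw.npy')
print(b(p,r.sense()['tcp_pos']))
im=r.capture('wrist')
cv2.imwrite('pics/c12.png',cv2.resize(im[150:280,210:400],None,fx=4,fy=4,interpolation=cv2.INTER_CUBIC))
togo(w(p,[.0605,-.0303,.0637])[0],-95.29)
E
```

```text
time_s: 6.72
tcp_pos: [0.5726, 0.0655, 0.0637]
ee_rot: [[0.996, -0.092, -0.008], [-0.092, -0.996, -0.012], [-0.007, 0.012, -1.0]]
wrist_force: [3.2, -12.5, 0.3]
gripper_width: 0.16
time_s: 7.13
tcp_pos: [0.5726, 0.0655, 0.0637]
ee_rot: [[0.996, -0.093, -0.01], [-0.093, -0.996, -0.016], [-0.008, 0.016, -1.0]]
wrist_force: [2.6, -13.4, -0.0]
gripper_width: 0.159
[[0.06038202 0.06789273 0.06365945]]
t 7.18 tcp [0.5726 0.0655 0.0637] F [  1.5 -14.3   1. ] w 0.158 
 togo shift [0.0006 0.3272 0.0052] turn [ 0.0052  0.0027 -0.0002]
```

View pics/c12.png

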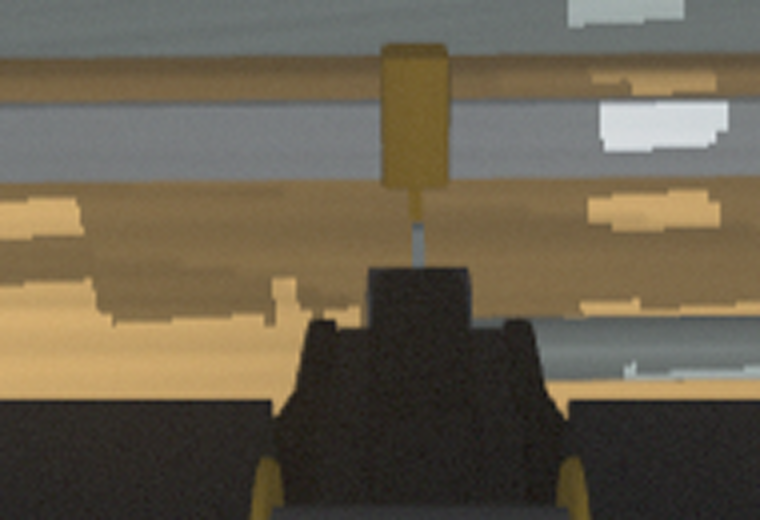

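Held for about 0.9 s. Now I ease it home.

```bash
python3 -m creep '[[0,0,0.03,0,0.005,0.002,0],[0,0,0.07,0,0.005,0.002,0],[0,0,0.11,0,0.005,0.002,0],[0,0,0.15,0,0.005,0.002,0],[0,0,0.19,0,0.005,0.002,0]]'; python3 - <<'E'
from h import *
p=np.load('boardw.npy')
togo(w(p,[.0605,-.0303,.0637])[0],-95.29)
E
```

```text
time_s: 7.6
tcp_pos: [0.5673, 0.0069, 0.0637]
ee_rot: [[0.996, -0.093, -0.002], [-0.093, -0.996, -0.002], [-0.002, 0.002, -1.0]]
wrist_force: [3.6, -7.5, -6.9]
gripper_width: 0.161
t 7.6 tcp [0.5673 0.0069 0.0637] F [ 3.6 -7.5 -6.9] w 0.161 
 togo shift [0.     0.1311 0.0004] turn [ 0.0007  0.0007 -0.0002]
```

```bash
python3 -m creep '[[0,0,0.035,0,0,0,0],[0,0,0.07,0,0,0,0],[0,0,0.105,0,0,0,0],[0,0,0.128,0,0,0,0],[0,0,0.132,0,0,0,0]]'; python3 -m creep '[[0,0,0.002,0,0,0,0],[0,0,0.002,0,0,0,0],[0,0,0.002,0,0,0,0]]';python3 - <<'E'
from h import *
p=np.load('boardw.npy')
togo(w(p,[.0605,-.0303,.0637])[0],-95.29)
print(b(p,r.sense()['tcp_pos']))
im=r.capture('side')
cv2.imwrite('pics/c13.png',cv2.resize(im[170:265,255:355],None,fx=6,fy=6,interpolation=cv2.INTER_CUBIC))
E
```

```text
time_s: 8.02
tcp_pos: [0.5639, -0.0324, 0.0637]
ee_rot: [[0.996, -0.094, -0.001], [-0.094, -0.996, 0.0], [-0.001, 0.0, -1.0]]
wrist_force: [-0.5, 6.5, -0.1]
gripper_width: 0.159
time_s: 8.27
tcp_pos: [0.5639, -0.0323, 0.0637]
ee_rot: [[0.996, -0.094, -0.001], [-0.094, -0.996, 0.0], [-0.001, -0.0, -1.0]]
wrist_force: [0.1, 3.3, 1.3]
gripper_width: 0.159
t 8.27 tcp [ 0.5639 -0.0323  0.0637] F [0.1 3.3 1.3] w 0.159 
 togo shift [-0.0008 -0.0002 -0.0001] turn [-0.0001  0.0003 -0.0005]
[[ 0.06074296 -0.0303612   0.06367365]]
```

View pics/c13.png

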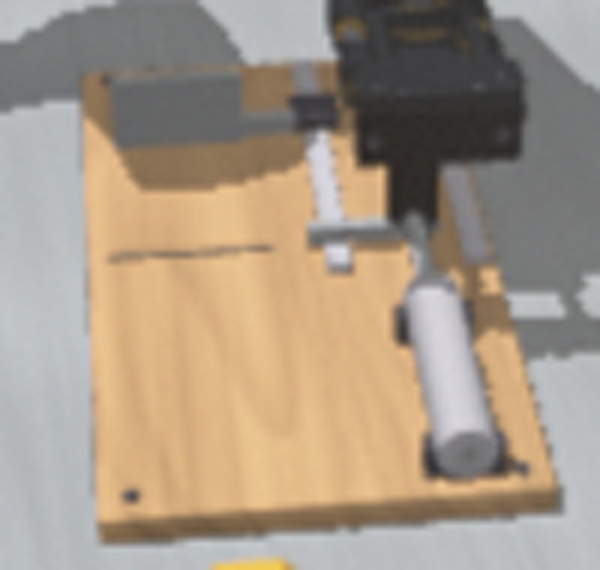

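The lug is back at (350,232), the same as at the start, and the stop stayed where it was left. The slight reverse force means the rod is on its home stop. Release and rise.

```bash
python3 -m creep '[[0.3,0,0,0,0,0,0],[0.6,0,0,0,0,0,0],[0.7,0,0,0,0,0,0],[0.7,0,0,0,0,0,0],[0.7,0,0,0,0,0,0]]'; python3 -m creep '[[0.7,0,0,-0.05,0,0,0],[0.8,0,0,-0.15,0,0,0],[1,0,0,-0.29,0,0,0],[1,0,0,-0.43,0,0,0],[1,0,0,-0.57,0,0,0]]';python3 - <<'E'
from h import *
togo([.45,-.25,.25],-95.29)
E
```

```text
time_s: 8.73
tcp_pos: [0.5639, -0.0326, 0.0636]
ee_rot: [[0.996, -0.094, -0.001], [-0.094, -0.996, 0.0], [-0.001, -0.0, -1.0]]
wrist_force: [-0.2, -0.4, 0.0]
gripper_width: 0.452
time_s: 9.15
tcp_pos: [0.5635, -0.033, 0.2354]
ee_rot: [[0.996, -0.094, -0.002], [-0.094, -0.996, -0.0], [-0.002, 0.0, -1.0]]
wrist_force: [1.2, 1.0, -1.5]
gripper_width: 0.828
t 9.15 tcp [ 0.5635 -0.033   0.2354] F [ 1.2  1.  -1.5] w 0.828 
 togo shift [-0.3084  0.7559 -0.0478] turn [ 0.0001  0.0006 -0.0007]
```

```bash
python3 - <<'E'
from h import *
S=cam('scene');D=cam('side')
def tri(a,bb):
    return least_squares(lambda X:np.r_[proj(S,X)[0]-a,proj(D,X)[0]-bb],[.5,-.3,.05])
z=tri((201,164),(391,272));print(z.x,z.fun)
togo([.40,-.27,.26],-95.29)
E
```

```text
[ 0.64913153 -0.3672958   0.05409557] [ 0.34169283 -0.10241272  0.29840553  0.04892835]
t 9.15 tcp [ 0.5635 -0.033   0.2354] F [ 1.2  1.  -1.5] w 0.828 
 togo shift [-0.4681  0.838  -0.0808] turn [ 0.0001  0.0006 -0.0007]
```

```bash
python3 -m creep '[[1,-0.468,0.838,-0.08,0,0,0],[1,-0.468,0.838,-0.08,0,0,0],[1,-0.468,0.838,-0.08,0,0,0],[1,-0.468,0.838,-0.08,0,0,0],[1,-0.468,0.838,-0.08,0,0,0]]'>/dev/null;python3 - <<'E'
from h import *
togo([.40,-.27,.26],-95.29)
E
```

```text
t 9.57 tcp [ 0.4445 -0.2046  0.2529] F [ 0.9 -0.5 -0.1] w 1.001 
 togo shift [-0.1273  0.231  -0.0236] turn [ 0.0002  0.0004 -0.0005]
```

```bash
python3 -m creep '[[1,-0.127,0.231,-0.024,0,0,0],[1,-0.127,0.231,-0.024,0,0,0],[1,-0.127,0.231,-0.024,0,0,0],[1,-0.127,0.231,-0.024,0,0,0]]'>/dev/null;python3 - <<'E'
from h import *
togo([.40,-.27,.26],-95.29)
c=cam('wrist')
im=r.capture('wrist');cv2.imwrite('pics/w14.png',im);np.savez('w14.npz',K=c[0],R=c[1],t=c[2])
E
```

```text
t 9.9 tcp [ 0.3987 -0.2716  0.2604] F [ 0.   1.2 -0.4] w 0.998 
 togo shift [ 0.0038 -0.0056  0.0015] turn [ 0.0002  0.0002 -0.002 ]
```

View pics/w14.png

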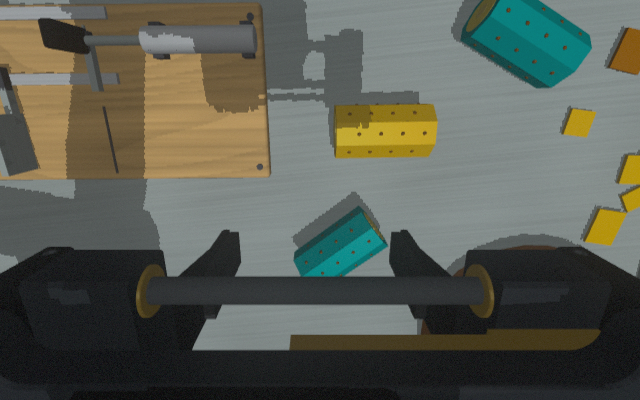

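The yellow log is at (386,131), and a turquoise look-alike sits nearby at (340,245). I zoom in on the log.

```bash
python3 - <<'E'
import cv2
a=cv2.imread('pics/w14.png')
cv2.imwrite('pics/c15.png',cv2.resize(a[90:170,320:450],None,fx=6,fy=6,interpolation=cv2.INTER_CUBIC))
E
```

```text
(no output)
```

View pics/c15.png

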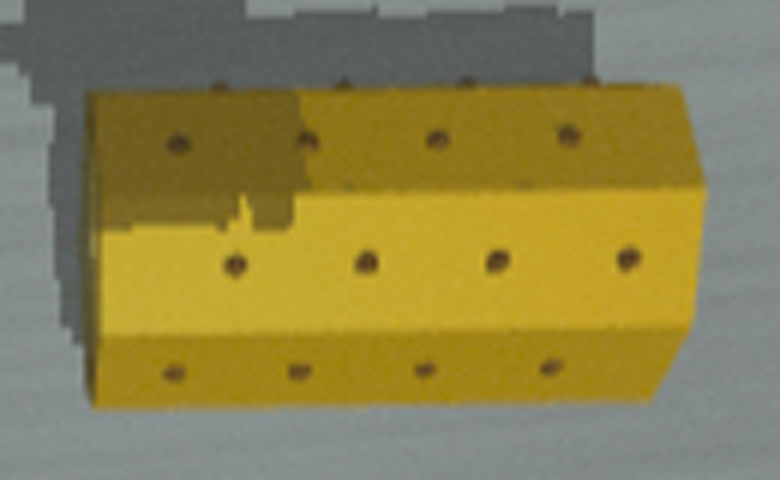

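```bash
python3 - <<'E'
from h import *
d=np.load('w14.npz');W=(d['K'],d['R'],d['t']);bp=np.load('boardw.npy')
f=lambda q:(np.array(q)+.5)/6-.5+np.array((320,90))
q=np.array([f(x) for x in[(97,194),(706,187),(690,328),(100,334)]])
Q=np.array([ray(W,x,.06) for x in q]);print(Q.round(4))
C=np.array([[.0124,.055,.06],[.0124,-.055,.06],[-.0124,-.055,.06],[-.0124,.055,.06]])
s=least_squares(lambda p:(proj(W,w(p,C))-q).ravel(),[.43,-.35,0]);print(s.x,np.degrees(s.x[2]),s.fun.round(1));np.save('fruit.npy',s.x)
S=cam('scene');D=cam('side');e=np.array([0,0,.03]);X=w(s.x,e)[0];print('reproj',proj(S,X),proj(D,X))
G=np.r_[s.x[:2],.13];a=np.degrees(s.x[2])
togo(G,a);togo(G,a+180)
E
```

```text
[[ 0.4522 -0.3004  0.06  ]
 [ 0.4425 -0.4104  0.06  ]
 [ 0.4171 -0.408   0.06  ]
 [ 0.4268 -0.299   0.06  ]]
[ 0.43463632 -0.35446083 -0.08774566] -5.027456235211654 [ 0.3  0.3 -0.1  0.3  0.1 -0.4 -0.4 -0.3]
reproj [[263.37681141 135.08981777]] [[298.76898276 288.97646543]]
t 9.95 tcp [ 0.3995 -0.2706  0.2602] F [ 0.1 -0.1  0.2] w 1.0 
 togo shift [0.1438 0.2666 0.4341] turn [-1.000e-04  3.000e-04 -5.027e-01]
t 9.95 tcp [ 0.3995 -0.2706  0.2602] F [ 0.1 -0.1  0.2] w 1.0 
 togo shift [0.1438 0.2666 0.4341] turn [3.000e-04 1.000e-04 4.973e-01]
```

```bash
python3 - <<'E'
from h import *
print(np.round(r.sense()['joints'],1))
f=np.load('fruit.npy');bp=np.load('boardw.npy')
print(np.arctan2(f[1],f[0])*57.3, w(bp,[-.05,.067-.056,.06]))
E
```

```text
[-14.8   7.1 -16.9   0.  -66.   99.2]
-39.20131149595001 [[0.45745475 0.01904878 0.06      ]]
```

```bash
R='no'; python3 -m creep '[[1,0.14,0.26,0.2,0,0,0.497],[1,0.14,0.26,0.2,0,0,0.497],[1,0.14,0.26,0.2,0,0,0.497],[1,0.14,0.26,0.2,0,0,0.497],[1,0.14,0.26,0.2,0,0,0.497]]'; python3 - <<'E'
from h import *
f=np.load('fruit.npy');togo([f[0],f[1],.15],np.degrees(f[2])+180)
E
```

```text
time_s: 10.37
tcp_pos: [0.4345, -0.3519, 0.1976]
ee_rot: [[0.749, -0.663, -0.005], [-0.663, -0.749, 0.002], [-0.005, 0.002, -1.0]]
wrist_force: [0.8, 0.5, -0.3]
gripper_width: 1.002
t 10.37 tcp [ 0.4345 -0.3519  0.1976] F [ 0.8  0.5 -0.3] w 1.002 
 togo shift [0.0069 0.0056 0.1588] turn [0.0014 0.0011 0.2973]
```

```bash
python3 -m creep '[[1,0.007,0.006,0,0.001,0.001,0.297],[1,0.007,0.006,0.05,0.001,0.001,0.297],[1,0.007,0.006,0.1,0.001,0.001,0.297],[1,0.007,0.006,0.158,0.001,0.001,0.297],[1,0.007,0.006,0.158,0.001,0.001,0.297]]'; python3 -m creep '[[1,0,0,0,0,0,0.1],[1,0,0,0,0,0,0.1],[1,0,0,0,0,0,0.1]]'; python3 - <<'E'
from h import *
f=np.load('fruit.npy');togo([f[0],f[1],.13],np.degrees(f[2])+180)
im=r.capture('wrist');cv2.imwrite('pics/w16.png',im)
E
```

```text
time_s: 10.78
tcp_pos: [0.4338, -0.352, 0.1462]
ee_rot: [[0.22, -0.975, -0.008], [-0.975, -0.22, 0.004], [-0.006, 0.007, -1.0]]
wrist_force: [-0.3, 0.3, -0.0]
gripper_width: 1.005
time_s: 11.03
tcp_pos: [0.4348, -0.3505, 0.1454]
ee_rot: [[-0.095, -0.995, -0.009], [-0.996, 0.095, 0.005], [-0.004, 0.009, -1.0]]
wrist_force: [-0.1, -0.1, -0.1]
gripper_width: 1.002
t 11.03 tcp [ 0.4348 -0.3505  0.1454] F [-0.1 -0.1 -0.1] w 1.002 
 togo shift [ 0.0133 -0.0014  0.0512] turn [ 0.003   0.0012 -0.0022]
```

View pics/w16.png

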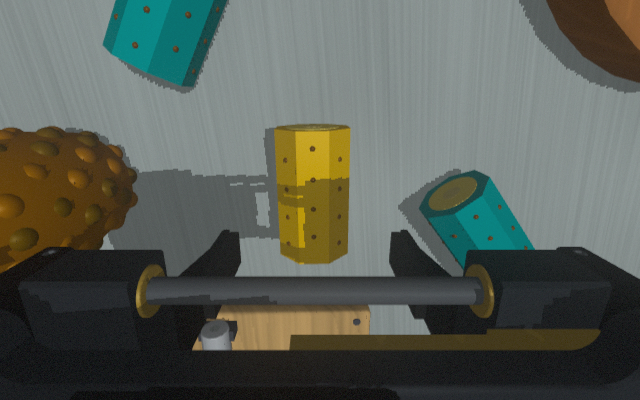

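The yellow log is centred between the fingers (columns 275–350). The turquoise log at (420,200) is close on the right, so I check the clearance.

```bash
python3 - <<'E'
from h import *
c=cam('wrist')
for q in[(420,206),(437,243),(460,262)]:
  for z in(.0,.03,.045): print(q,z,ray(c,q,z).round(3))
f=np.load('fruit.npy');togo([f[0],f[1],.028],np.degrees(f[2])+180)
print(b(f,[ray(c,q,.03) for q in[(420,206),(437,243)]]))
E
```

```text
(420, 206) 0.0 [ 0.33  -0.319  0.   ]
(420, 206) 0.03 [ 0.341 -0.331  0.03 ]
(420, 206) 0.045 [ 0.346 -0.337  0.045]
(437, 243) 0.0 [ 0.312 -0.276  0.   ]
(437, 243) 0.03 [ 0.324 -0.292  0.03 ]
(437, 243) 0.045 [ 0.33  -0.3    0.045]
(460, 262) 0.0 [ 0.287 -0.251  0.   ]
(460, 262) 0.03 [ 0.302 -0.27   0.03 ]
(460, 262) 0.045 [ 0.309 -0.279  0.045]
t 11.08 tcp [ 0.4349 -0.3507  0.1456] F [-0.1 -0.1  0.5] w 0.997 
 togo shift [ 0.0141 -0.004   0.3919] turn [ 0.0029  0.0012 -0.0024]
[[-0.09578308  0.01536438  0.03      ]
 [-0.11524838  0.05232483  0.03      ]]
```

There is 96 mm to the look-alike against 59 mm of finger half-width, so it is clear. Descend.

```bash
python3 -m creep '[[1,0.014,-0.004,0.06,0.003,0.001,-0.002],[1,0.014,-0.004,0.14,0.003,0.001,-0.002],[1,0.014,-0.004,0.22,0.003,0.001,-0.002],[1,0.014,-0.004,0.29,0.003,0.001,-0.002],[1,0.014,-0.004,0.3,0.003,0.001,-0.002]]'; python3 - <<'E'
from h import *
f=np.load('fruit.npy');togo([f[0],f[1],.028],np.degrees(f[2])+180)
E
```

```text
time_s: 11.5
tcp_pos: [0.4333, -0.3523, 0.0516]
ee_rot: [[-0.087, -0.996, -0.007], [-0.996, 0.087, 0.004], [-0.004, 0.007, -1.0]]
wrist_force: [-0.5, 0.2, -0.4]
gripper_width: 0.998
t 11.5 tcp [ 0.4333 -0.3523  0.0516] F [-0.5  0.2 -0.4] w 0.998 
 togo shift [ 0.0071 -0.0057  0.0787] turn [0.0022 0.0012 0.0003]
```

```bash
python3 -m creep '[[1,0.007,-0.006,0.03,0.002,0.001,0],[1,0.007,-0.006,0.06,0.002,0.001,0],[1,0.007,-0.006,0.077,0.002,0.001,0],[1,0.007,-0.006,0.077,0.002,0.001,0],[0.7,0.007,-0.006,0.077,0.002,0.001,0]]'; python3 -m creep '[[0.5,0,0,0,0,0,0],[0.5,0,0,0,0,0,0],[0.5,0,0,0,0,0,0],[0.5,0,0,0,0,0,0],[0.5,0,0,0,0,0,0]]'; python3 - <<'E'
from h import *
f=np.load('fruit.npy');togo([f[0],f[1],.028],np.degrees(f[2])+180)
E
```

```text
time_s: 11.92
tcp_pos: [0.4352, -0.3544, 0.0289]
ee_rot: [[-0.086, -0.996, -0.0], [-0.996, 0.086, 0.0], [-0.0, 0.0, -1.0]]
wrist_force: [0.1, 0.5, -0.1]
gripper_width: 0.977
time_s: 12.33
tcp_pos: [0.4352, -0.3545, 0.0293]
ee_rot: [[-0.086, -0.996, 0.0], [-0.996, 0.086, 0.0], [-0.0, -0.0, -1.0]]
wrist_force: [-0.1, -0.4, 2.0]
gripper_width: 0.689
t 12.33 tcp [ 0.4352 -0.3545  0.0293] F [-0.1 -0.4  2. ] w 0.689 
 togo shift [-0.0001  0.0018  0.0044] turn [-0.      0.0001  0.0006]
```

Gripped: the opening reads 0.689, which is 60 mm. Lift, with full close commanded.

```bash
python3 -m creep '[[0.3,0,0,0,0,0,0],[0,0,0,-0.02,0,0,0],[0,0,0,-0.1,0,0,0],[0,0,0,-0.2,0,0,0],[0,0,0,-0.3,0,0,0]]'; python3 - <<'E'
from h import *
bp=np.load('boardw.npy');T=w(bp,[-.05,-.02,.15])[0];togo(T,np.degrees(bp[2])+180)
im=r.capture('wrist');cv2.imwrite('pics/w17.png',im)
E
```

```text
time_s: 12.75
tcp_pos: [0.434, -0.3539, 0.1192]
ee_rot: [[-0.086, -0.996, -0.003], [-0.996, 0.086, 0.002], [-0.002, 0.004, -1.0]]
wrist_force: [0.6, -0.1, -3.2]
gripper_width: 0.685
t 12.75 tcp [ 0.434  -0.3539  0.1192] F [ 0.6 -0.1 -3.2] w 0.685 
 togo shift [-1.1422  0.0301 -0.1004] turn [0.0011 0.0006 0.0019]
```

View pics/w17.png

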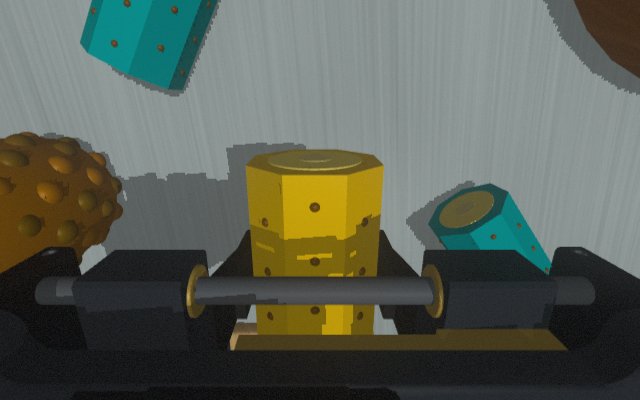

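```bash
python3 -m creep '[[0,-0.1,0,-0.05,0.001,0,0.002],[0,-0.24,0.006,-0.1,0.001,0,0.002],[0,-0.38,0.01,-0.1,0.001,0,0.002],[0,-0.5,0.013,-0.1,0.001,0,0.002],[0,-0.6,0.016,-0.1,0.001,0,0.002]]'; python3 - <<'E'
from h import *
bp=np.load('boardw.npy');T=w(bp,[-.05,-.02,.15])[0];togo(T,np.degrees(bp[2])+180)
E
```

```text
time_s: 13.22
tcp_pos: [0.4468, -0.174, 0.1557]
ee_rot: [[-0.09, -0.996, 0.011], [-0.996, 0.09, -0.005], [0.004, -0.011, -1.0]]
wrist_force: [0.7, 0.7, -3.0]
gripper_width: 0.686
t 13.22 tcp [ 0.4468 -0.174   0.1557] F [ 0.7  0.7 -3. ] w 0.686 
 togo shift [-0.5408  0.0232  0.0167] turn [-0.0036 -0.0012  0.0006]
```

```bash
python3 -m creep '[[0,-0.12,0.005,0.01,-0.003,-0.001,0],[0,-0.25,0.01,0.015,-0.003,-0.001,0],[0,-0.38,0.017,0.016,-0.003,-0.001,0],[0,-0.49,0.023,0.016,-0.003,-0.001,0],[0,-0.54,0.023,0.016,-0.003,-0.001,0]]'; python3 -m creep '[[0,-0.02,0,0,0,0,0],[0,-0.02,0,0,0,0,0]]'; python3 - <<'E'
from h import *
bp=np.load('boardw.npy');T=w(bp,[-.05,-.02,.15])[0];togo(T,np.degrees(bp[2])+180)
im=r.capture('scene');cv2.imwrite('pics/c18.png',cv2.resize(im[120:290,230:430],None,fx=3.4,fy=3.4,interpolation=cv2.INTER_CUBIC))
im=r.capture('side');cv2.imwrite('pics/c19.png',cv2.resize(im[110:270,220:370],None,fx=3.6,fy=3.6,interpolation=cv2.INTER_CUBIC))
E
```

```text
time_s: 13.63
tcp_pos: [0.4541, -0.009, 0.1501]
ee_rot: [[-0.087, -0.996, 0.002], [-0.996, 0.087, -0.0], [-0.0, -0.002, -1.0]]
wrist_force: [0.5, -0.2, -3.6]
gripper_width: 0.685
time_s: 13.8
tcp_pos: [0.4543, -0.0018, 0.1499]
ee_rot: [[-0.085, -0.996, 0.001], [-0.996, 0.085, 0.0], [-0.0, -0.001, -1.0]]
wrist_force: [-0.5, -0.5, -2.9]
gripper_width: 0.687
t 13.8 tcp [ 0.4543 -0.0018  0.1499] F [-0.5 -0.5 -2.9] w 0.687 
 togo shift [ 0.0333 -0.004  -0.0003] turn [-0.0004  0.0001  0.0023]
```

View pics/c18.png

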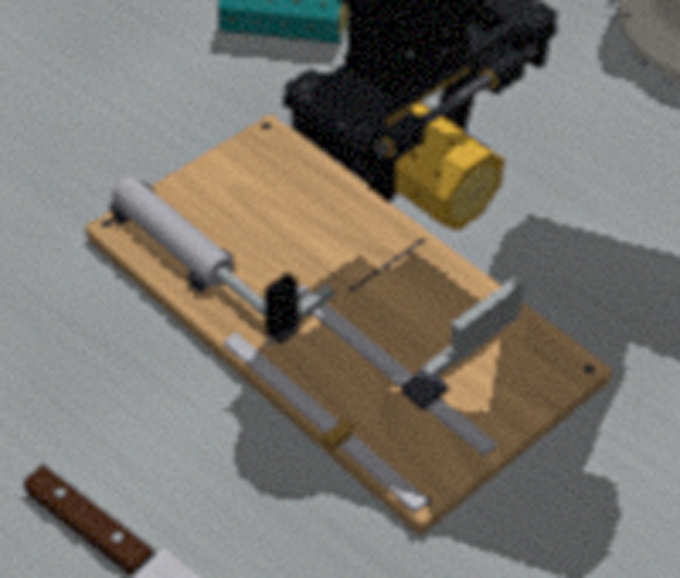

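View pics/c19.png

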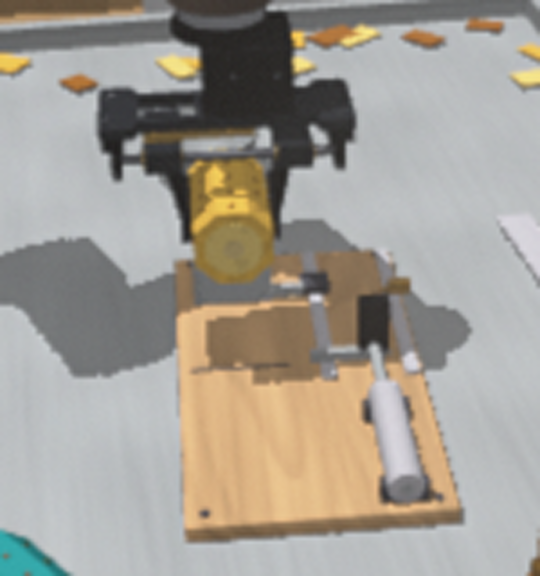

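The handle is home and the stop is standing at the mark. The fruit hangs level over the lane. I work out the descent, with 13 mm clearance to the plate first.

```bash
python3 - <<'E'
from h import *
bp=np.load('boardw.npy');T=w(bp,[-.05,0,.065])[0];togo(T,np.degrees(bp[2])+180)
E
```

```text
t 13.9 tcp [ 0.454  -0.0034  0.1498] F [-0.7 -0.  -3.3] w 0.688 
 togo shift [-0.0391 -0.0045  0.2827] turn [-0.0002 -0.0001  0.0015]
```

```bash
python3 -m creep '[[0,-0.039,-0.004,0.05,0,0,0.001],[0,-0.039,-0.004,0.12,0,0,0.001],[0,-0.039,-0.004,0.19,0,0,0.001],[0,-0.039,-0.004,0.25,0,0,0.001],[0,-0.039,-0.004,0.28,0,0,0.001]]'; python3 - <<'E'
from h import *
bp=np.load('boardw.npy');T=w(bp,[-.05,0.004,.051])[0];togo(T,np.degrees(bp[2])+180)
im=r.capture('scene');cv2.imwrite('pics/c20.png',cv2.resize(im[120:290,230:430],None,fx=3.4,fy=3.4,interpolation=cv2.INTER_CUBIC))
E
```

```text
time_s: 14.32
tcp_pos: [0.4548, 0.0064, 0.0638]
ee_rot: [[-0.093, -0.996, -0.004], [-0.996, 0.093, -0.002], [0.002, 0.003, -1.0]]
wrist_force: [0.3, 1.1, -3.0]
gripper_width: 0.684
t 14.32 tcp [0.4548 0.0064 0.0638] F [ 0.3  1.1 -3. ] w 0.684 
 togo shift [-0.0197 -0.0052  0.0425] turn [ 0.0011 -0.0006 -0.0004]
```

View pics/c20.png

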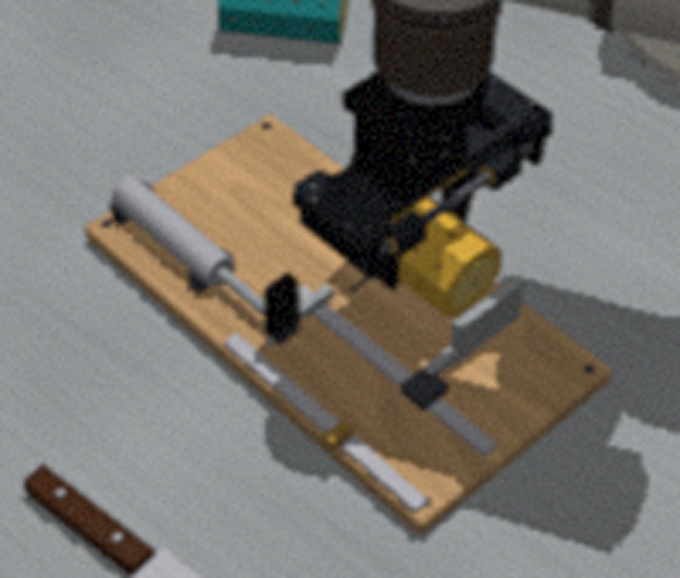

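The fruit is behind the plate with a gap and clear of the handle. Lower to just above the board, edging forward.

```bash
python3 -m creep '[[0,-0.007,-0.003,0.015,0.001,-0.001,0],[0,-0.014,-0.005,0.03,0.001,-0.001,0],[0,-0.02,-0.005,0.042,0.001,-0.001,0],[0,-0.02,-0.005,0.042,0.001,-0.001,0],[0,-0.02,-0.005,0.042,0.001,-0.001,0]]'; python3 - <<'E'
from h import *
bp=np.load('boardw.npy');T=w(bp,[-.05,0.0108,.048])[0];togo(T,np.degrees(bp[2])+180);print(b(bp,r.sense()['tcp_pos']))
im=r.capture('scene');cv2.imwrite('pics/c21.png',cv2.resize(im[180:250,330:400],None,fx=8,fy=8,interpolation=cv2.INTER_CUBIC))
E
```

```text
time_s: 14.78
tcp_pos: [0.4567, 0.0124, 0.0508]
ee_rot: [[-0.093, -0.996, -0.001], [-0.996, 0.093, 0.001], [-0.001, 0.001, -1.0]]
wrist_force: [-0.2, -0.6, -2.3]
gripper_width: 0.688
t 14.78 tcp [0.4567 0.0124 0.0508] F [-0.2 -0.6 -2.3] w 0.688 
 togo shift [-0.0217 -0.0004  0.0093] turn [ 0.0004  0.0003 -0.0003]
[[-0.05012717  0.00427962  0.05079042]]
```

View pics/c21.png

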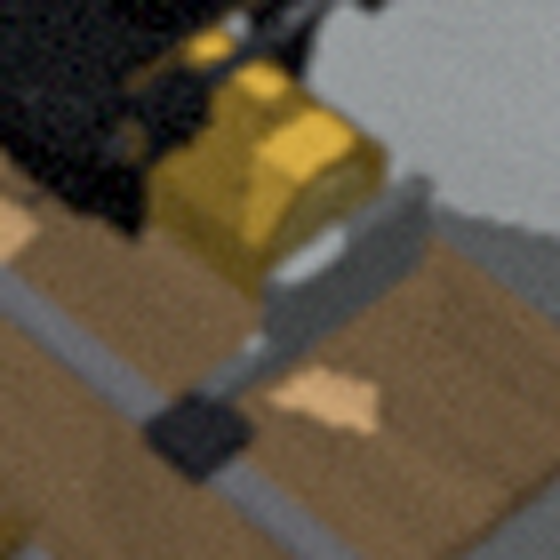

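```bash
python3 -m creep '[[0,-0.007,0,0.002,0,0,0],[0,-0.014,0,0.004,0,0,0],[0,-0.019,0,0.006,0,0,0],[0,-0.019,0,0.009,0,0,0],[0,-0.019,0,0.009,0,0,0]]'; python3 - <<'E'
from h import *
bp=np.load('boardw.npy');T=w(bp,[-.05,0.0108,.047])[0];togo(T,np.degrees(bp[2])+180);print(b(bp,r.sense()['tcp_pos']))
im=r.capture('scene');cv2.imwrite('pics/s22.png',im);cv2.imwrite('pics/c22.png',cv2.resize(im[180:250,330:400],None,fx=8,fy=8,interpolation=cv2.INTER_CUBIC))
im=r.capture('side');cv2.imwrite('pics/c23.png',cv2.resize(im[150:230,250:350],None,fx=6,fy=6,interpolation=cv2.INTER_CUBIC))
E
```

```text
time_s: 15.25
tcp_pos: [0.4572, 0.0182, 0.0481]
ee_rot: [[-0.093, -0.996, -0.001], [-0.996, 0.093, 0.001], [-0.001, 0.001, -1.0]]
wrist_force: [0.0, 0.5, -3.8]
gripper_width: 0.688
t 15.25 tcp [0.4572 0.0182 0.0481] F [ 0.   0.5 -3.8] w 0.688 
 togo shift [-0.0022 -0.0006  0.0037] turn [ 0.0003  0.0003 -0.0001]
[[-0.05019144  0.01013912  0.04810344]]
```

View pics/c22.png

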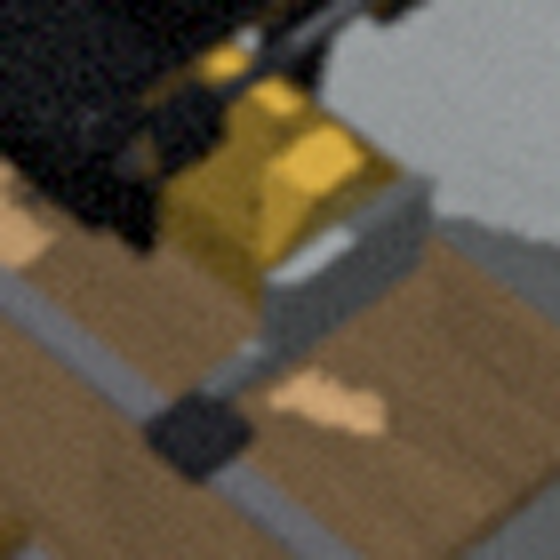

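View pics/c23.png

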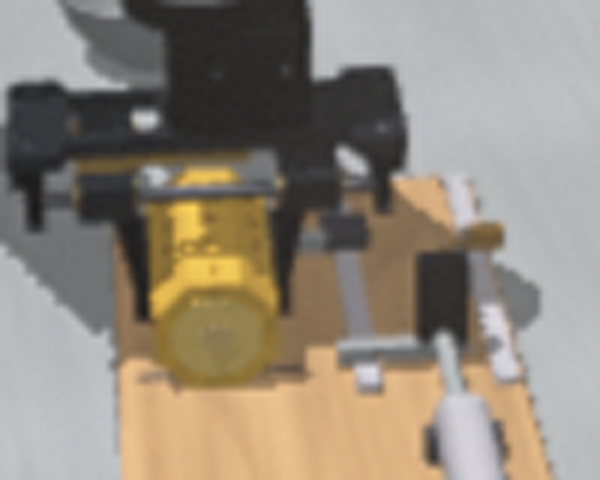

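The gap to the plate is now very small, and the carriage has not moved from (200,435). I settle it onto the board and nudge it 1 mm forward.

```bash
python3 -m creep '[[0,-0.003,0,0.001,0,0,0],[0,-0.005,0,0.003,0,0,0],[0,-0.005,0,0.005,0,0,0],[0,-0.005,0,0.005,0,0,0]]'; python3 - <<'E'
from h import *
bp=np.load('boardw.npy');T=w(bp,[-.05,0.0118,.047])[0];togo(T,np.degrees(bp[2])+180);print(b(bp,r.sense()['tcp_pos']))
E
```

```text
time_s: 15.68
tcp_pos: [0.4574, 0.0195, 0.0473]
ee_rot: [[-0.093, -0.996, -0.001], [-0.996, 0.093, 0.001], [-0.001, 0.001, -1.0]]
wrist_force: [-1.8, 0.1, 4.0]
gripper_width: 0.686
t 15.68 tcp [0.4574 0.0195 0.0473] F [-1.8  0.1  4. ] w 0.686 
 togo shift [-0.001  -0.0003  0.001 ] turn [ 0.0003  0.0002 -0.0002]
[[-0.05010181  0.01148925  0.04730207]]
```

It is on the board, with Fz changed from −3.8 to +4. Release.

```bash
python3 -m creep '[[0.72,0,0,0,0,0,0],[0.78,0,0,0,0,0,0],[0.88,0,0,0,0,0,0],[0.88,0,0,0,0,0,0],[0.88,0,0,0,0,0,0]]'; python3 - <<'E'
from h import *
im=r.capture('scene');cv2.imwrite('pics/c24.png',cv2.resize(im[180:250,330:400],None,fx=8,fy=8,interpolation=cv2.INTER_CUBIC))
E
```

```text
time_s: 16.1
tcp_pos: [0.4575, 0.0196, 0.0473]
ee_rot: [[-0.093, -0.996, -0.001], [-0.996, 0.093, 0.001], [-0.001, 0.001, -1.0]]
wrist_force: [0.2, -0.8, 0.3]
gripper_width: 0.859
```

View pics/c24.png

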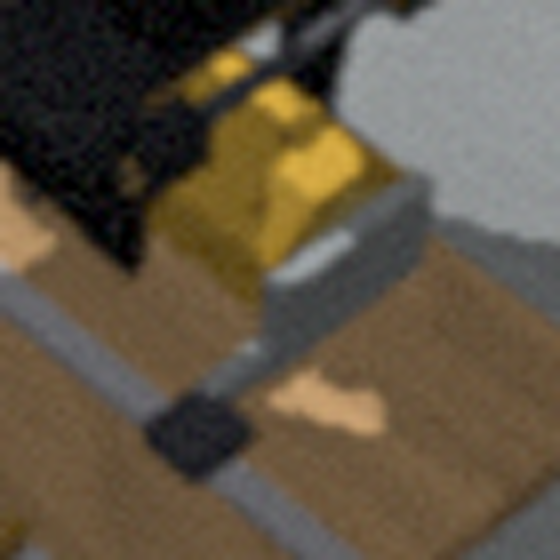

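Released, and nothing shifted. I rise straight up and back off to look from above.

```bash
python3 -m creep '[[0.88,0,0,-0.04,0,0,0],[0.88,0,0,-0.12,0,0,0],[0.88,0,0,-0.25,0,0,0],[0.9,0,0,-0.38,0,0,0],[1,0,0,-0.5,0,0,0]]'; python3 -m creep '[[1,-0.1,0,-0.2,0,0,0],[1,-0.2,0,-0.25,0,0,0],[1,-0.3,0,-0.25,0,0,0],[1,-0.3,0,-0.25,0,0,0],[1,-0.3,0,-0.25,0,0,0]]'; python3 - <<'E'
from h import *
c=cam('wrist')
im=r.capture('wrist');cv2.imwrite('pics/w25.png',im);np.savez('w25.npz',K=c[0],R=c[1],t=c[2])
im=r.capture('scene');cv2.imwrite('pics/s25.png',im)
E
```

```text
time_s: 16.57
tcp_pos: [0.4575, 0.0193, 0.1993]
ee_rot: [[-0.092, -0.996, -0.0], [-0.996, 0.092, 0.001], [-0.001, 0.0, -1.0]]
wrist_force: [0.4, -0.9, -0.3]
gripper_width: 0.922
time_s: 16.98
tcp_pos: [0.4659, 0.1106, 0.275]
ee_rot: [[-0.089, -0.996, 0.001], [-0.996, 0.089, 0.002], [-0.002, -0.001, -1.0]]
wrist_force: [-0.0, -0.0, -1.1]
gripper_width: 0.999
```

View pics/w25.png

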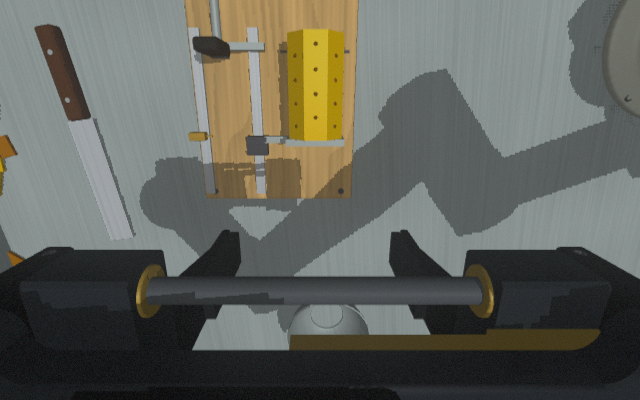

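View pics/s25.png

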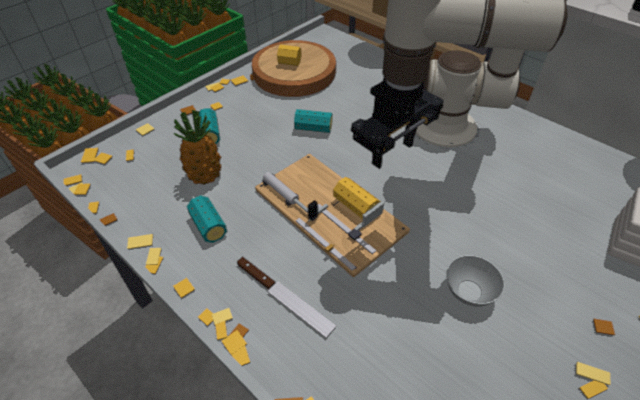

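```bash
python3 - <<'E'
import cv2
a=cv2.imread('pics/w25.png')
cv2.imwrite('pics/c26.png',cv2.resize(a[20:160,180:360],None,fx=4,fy=4,interpolation=cv2.INTER_CUBIC))
E
```

```text
(no output)
```

View pics/c26.png

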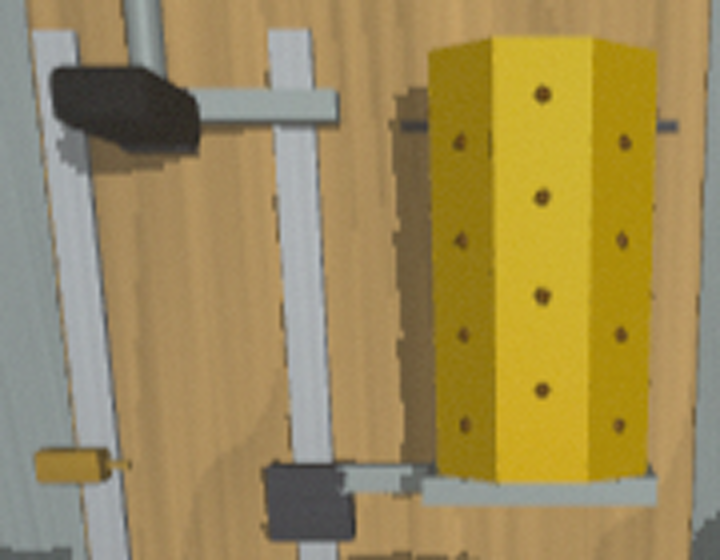

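```bash
python3 - <<'E'
from h import *
d=np.load('w25.npz');W=(d['K'],d['R'],d['t']);bp=np.load('boardw.npy')
f=lambda q:(np.array(q)+.5)/4-.5+np.array((180,20))
B=lambda q,z:b(bp,ray(W,f(q),z))[0].round(4)
q=np.array([f(x) for x in[(490,37),(593,37),(587,481),(498,481)]])
C=np.array([[.0124,-.055,.078],[-.0124,-.055,.078],[-.0124,.055,.078],[.0124,.055,.078]])
s=least_squares(lambda p:(proj(W,w(p,C))-q).ravel(),[.45,.02,-.09]);print('fruit',b(bp,[s.x[0],s.x[1],.048]).round(4),np.degrees(s.x[2]-bp[2])%360,s.fun.round(1))
print('face L,R',B((421,478),.06),B((656,478),.06),'back',B((421,505),.06))
print('mark',B((128,464),.028),'lug front',B((338,122),.033),'arm face',B((345,463),.03))
E
```

```text
fruit [[-0.0505  0.011   0.048 ]] 0.28820673342403325 [ 0.4 -0.3 -0.3 -0.4  0.2  0.4 -0.2  0.5]
face L,R [-0.0158  0.0672  0.06  ] [-0.0836  0.0671  0.06  ] back [-0.0156  0.075   0.06  ]
mark [0.0788 0.0674 0.028 ] lug front [ 0.0077 -0.03    0.033 ] arm face [0.0106 0.0667 0.03  ]
```

All within limits: the fruit centre is 56 mm behind the face, 0.5 mm off centre and 0.3° off square, the face is 0.3 mm from the mark, and the lug is at home. Hand in.

```bash
python3 - <<'E'
from station import r
print(r.finish_job())
E
```

```text
the job is handed in; nothing more can be done
None
```

I set the stop to the mark, laid the peeled pineapple against it, and handed the job in at about 17 s; the hand-in reports no verdict. I pulled the rod level with the mark clip, held it there for about 0.9 s, and eased it home in the grip. I then set the yellow log down in the lane, released it and backed off.

- **Stop and rod:** in the last wrist picture the stop face was 0.3 mm from the mark. The lug was at y = −30.0 mm, so the rod is home.
- **Fruit:** its centre was 56 mm behind the stop face, which leaves about a 1 mm gap to the plate. It was 0.5 mm off centre and 0.3° off square.
- **Other objects:** in the last scene picture, by eye only, the bowl, knife and whole pineapple stand where they were.
- **Disagreements:** the first pull stopped about 3 mm short because the arm gives under the spring load, and I corrected it from the pointer and clip in the picture. The first board fit, from the fixed cameras, was about 2 mm off the wrist-camera fit; I used the wrist fit. No check failed.

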